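# Get the stapler out from behind the desk tray's front row

## Task

The stapler in the wooden desk tray is boxed in behind the ink bottle, the rubber stamp and the clip box. Leaving the stapler where it is, first clear those three onto the cork mat; then lay the stapler on its base on the middle of the blue notebook, along the notebook's long side, either way round. Only then put the three back in the tray, each where it stood at the start, and keep them upright throughout.

Things in the scene. Friction and masses are not known exactly. Their poses are not given: they have to be found in the camera images.
- desk_tray: Low wooden tray 160 (x) x 250 (y) mm, fixed. Origin at its centre at desk level; floor 5 mm above it, lip 6 mm wide, 3 mm above the floor. The stapler lies along the tray's y, about 33 mm behind (+x of) its centre; ink bottle, stamp and clip box stand in a row along y 22 mm in front (-x) of the centre, at y about -78, 0 and 78 mm, in any order.
- side_mat: The cork mat, the side area: 270 (its x) x 110 (its y) mm, fixed. Origin at its centre on the level of the desk; its top is 4 mm above the origin. There is room for the three things in a line along its x axis. Mind the tall cabinet that stands to the right of the desk (x over 0.57 m, y below -0.27 m): from its start the arm must turn in before it reaches out.
- notebook: The blue spiral notebook, closed and fixed, 148 (its x, the long side) x 109 (its y) mm. Origin on the level of the desk; the cover is 11 mm above it and reaches from -73 to 73 mm in x and from -54 to 49 mm in y (so the middle of the cover is at y = -2.5 mm); the spiral binding along the +y edge stands 14 mm high.
- stapler: The dark grey stapler that lies in the tray (not the one far back on the desk), 34 (x) x 145 (its y, the long way) x 47 (z) mm, 0.21 kg. Origin at the centre of its underside, z up. Its base is 34 mm wide and 8 mm high; the upper arm, fixed, is 24 mm wide and lies 24 to 47 mm above the underside: grip the arm across x.
- ink_bottle: The squat dark blue ink bottle with a black round cap, in the tray. Round-cornered body 52 x 52 mm and 36 mm high, cap 36 mm in diameter from 40 to 56 mm, 0.17 kg. Origin at the centre of its underside, z up; the body can be gripped across its y (along the row, at the start) or its x.
- rubber_stamp: The rubber stamp in the tray: a wooden base 22 (its x) x 48 (its y) x 18 mm with a turned black knob, about 24 mm in diameter, up to 65 mm high, 0.06 kg. Origin at the centre of its underside, z up. It can be gripped across x, by the base and knob.
- clip_box: The small clear bluish plastic paper-clip box in the tray, lid shut (fixed): 48 (its x) x 66 (its y) x 22 mm, 0.07 kg. Origin at its underside; the box reaches from -23 to 25 mm in x and -33 to 33 mm in y. Grip it across x.
Things that resemble listed ones, but are neither listed nor needed, are in the scene too. There is more than one size of the rubber_stamp; the job needs the smaller.

How it is judged:
By the outcome, as a careful person would: the job done as asked, in the order asked, and still so for the second after the job is handed in, with the robot touching nothing.
It also fails if it takes over 131 s, if anything falls off the work surface, if the arm or the gripper's body presses on something with over 40 N, if the wrist force passes 120 N, or if a joint passes its speed limit or range.

## Robot

A 6-joint arm with a two-finger parallel gripper is mounted at the origin on a cart in front of the work surface, level with it; the furniture and walls round the work are solid. World frame = base frame: x ahead of the robot, y to its left, z up, the work surface at z = 0. Lengths are in mm, angles in rad, forces in N, time in s.
With the tool pointing down it reaches from about 275 to 1000 mm from the base axis. Payload 8.4 kg.
Tool frame: the origin (TCP) lies between the finger pads; the fingertips stand 22 mm ahead of it and the grasp point (between the pads) lies 3 mm ahead of it (r.nose_length is the z of the fingertips in the tool frame, in mm); z points along the fingers, y is the line along which they close (so a half turn about z gives the same grasp; the last joint's range is limited). The gripper opens to 85 mm and grips with 20 to 120 N. Pads are 22 mm wide; open, the fingers measure 114 mm over their backs; the gripper's body (76 mm by 85 mm) begins 54 mm behind the grasp point. The pads swing forward as they close: fully open they stand 13 mm farther back than shut.
Start: joints at [1.289, 0.353, 1.633, -0, 1.155, -0.002], TCP at [172.601, 600.697, 215.781] pointing down, gripper open.
Joint ranges: [-2.63, 2.63], [-0.92, 2.1], [0.06, 2.66], [-1.3, 4.44], [0, 2.69], [-3.02, 3.02]. Speed limits (rad/s): [2.22, 2.22, 2.79, 3.14, 3.14, 3.14].

## Interface

Orientations are given as [roll, pitch, yaw] about the fixed x, y, z axes, in that order (R = Rz(yaw) Ry(pitch) Rx(roll)).
In Python, from rig import r, cams gives the robot as it stands.
- The arm moves only by the shell command python3 -m handwheel 'ROWS' [FORCE]. ROWS is rows parted by semicolons, their numbers by spaces, 1 to 5 of them, each of 7 numbers: a rotation vector rx, ry, rz in rad, then dx, dy, dz in mm, then the opening from 0.0 (shut) to 1.0 (fully open); each row shifts and turns the commanded pose from where the row before left it, along the tool's axes as they then stand; what a row does not reach is not made up. A row lasts 1/12 s, in which the tool goes at most 41.7 mm and 0.125 rad, less where a joint would pass 70% of its speed; a pose out of reach is approached as far as the arm can. The fingers move at their own pace and stop on an object; FORCE is the grip in N (left out, the last holds). Time passes only in rows, so rows that do not move let the fingers close. It prints the time, the measured TCP pose, the force, the opening and the grip force at its end.
- r.sense(): the state, without advancing time (a new reading comes with each control period).
- cams.grab_frame(name): name is "scene" or "top" or "wrist"; returns the picture (420x560x3 uint8, red, green, blue); there is no depth.
- cams.camera_params(name): a dict with "fx", "fy", "cx", "cy" (pixels), "rvec" (rotation vector, rad) and "tvec" (3), from world to camera coordinates, as OpenCV has them. Camera axes: x right, y down, z forward; pixel columns grow to the right and rows downward; lengths in mm; the calibration is good to about 2 mm. A picture is of the moment at which its call begins: read the wrist's pose just before it. camera_params takes no time and is no camera call; for the wrist camera it gives the pose at the moment of the call.
- r.sign_off(): hands the job in; it is judged then, once.
The state is a dict: "clock": time; "qpos": joint angles; "qvel": joint speeds; "joint_efforts": joint torques, N m; "eef_pos": TCP position; "tcp_rot": TCP orientation; "contact_force": force on the tool from outside, world axes, zero at the start; "wrist_torque": the same for the moment, N m; "opening": opening from 0.0 (shut) to 1.0 (fully open); "grasp_force": force on a finger pad.
Only numpy, scipy, OpenCV 4.12 (cv2) and the standard library are available. Lean on these libraries where they do the work, as an engineer would, in place of code of your own. Each camera call takes 0.05 s, during which the arm holds its last target. There are 200 camera calls.

## Working session

There is one attempt and no reset: what is moved stays moved. The work goes in short steps, Python scripts to look and compute and a shell command to move; the robot and the scene stay as the last step left them, time stands still between calls to the robot, and variables do not carry over. Pictures are saved under pics/ and viewed, at most 14 in all, crops included, and the job is handed in when it is done.

```bash
ls; mkdir -p pics; python3 - <<'E'
from rig import r,cams
import cv2
print(r.sense())
for n in ("scene","top"):
    im=cams.grab_frame(n); cv2.imwrite(f"pics/{n}0.png",im[:,:,::-1]); print(cams.camera_params(n))
E
```

```text
pics
{'clock': 0.0, 'qpos': array([ 1.28861060e+00,  3.53686595e-01,  1.63412069e+00,  5.52037833e-07,
        1.15518427e+00, -2.33466445e-03]), 'qvel': array([ 0.00011742,  0.00028941,  0.00201153, -0.00035717,  0.0014385 ,
       -0.00012773]), 'joint_efforts': array([ 3.16533449e-03, -6.05267000e+01, -3.42073345e+01,  3.25371839e-04,
        9.30694048e-03, -3.93612993e-05]), 'eef_pos': array([172.45781561, 600.22905118, 215.04343047]), 'tcp_rot': array([-3.14019376e+00, -3.77068327e-06,  2.86174137e+00]), 'contact_force': array([0.20443549, 0.34399789, 0.35643791]), 'wrist_torque': array([-0.02441077, -0.01158393,  0.0052241 ]), 'grasp_force': 0.0, 'opening': 0.9993644588161181}
{'fx': 503.46186922750445, 'fy': 503.46186922750445, 'cx': 273.4560043439557, 'cy': 212.5797697139754, 'rvec': array([ 1.83785279, -0.76928676,  0.49603648]), 'tvec': array([-289.04842213,  208.65450032,  815.31527993])}
{'fx': 380.2830687720538, 'fy': 380.2830687720538, 'cx': 281.76492797064213, 'cy': 205.58665409199415, 'rvec': array([ 2.16416979, -2.17414938,  0.15790778]), 'tvec': array([ 88.3393375 , 485.35810532, 839.64975048])}
```

View pics/scene0.png

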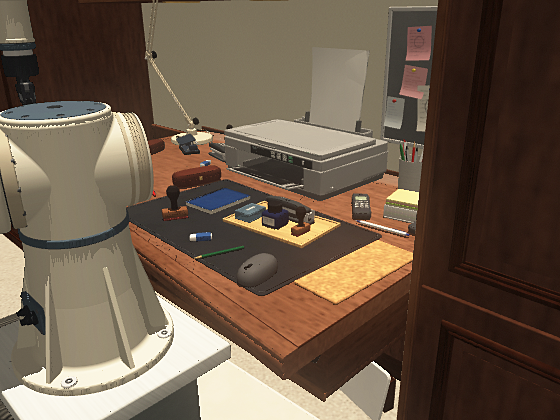

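View pics/top0.png

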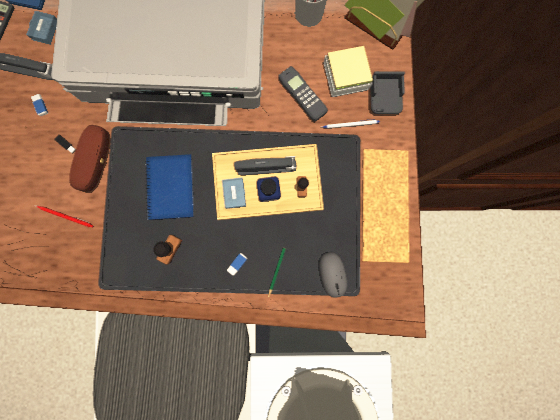

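The top view shows the tray at about (267,182), with clip box (233,193), ink bottle (268,188) and small stamp (302,187) in front of the stapler (265,165). The cork mat is at (385,205) and the notebook at (170,187), with its spiral on the left edge. The large decoy stamp is at (167,249).

```bash
cat > h.py <<'E'
import cv2,numpy as np
from rig import r,cams
from scipy.spatial.transform import Rotation as Ro
def ray(p,uv,z):
    R=cv2.Rodrigues(np.array(p["rvec"]))[0]; t=np.array(p["tvec"]); c=-R.T@t
    uv=np.atleast_2d(np.asarray(uv,float))
    d=np.c_[(uv[:,0]-p["cx"])/p["fx"],(uv[:,1]-p["cy"])/p["fy"],np.ones(len(uv))]@R
    return c+d*((z-c[2])/d[:,2])[:,None]
def proj(p,X):
    K=np.array([[p["fx"],0,p["cx"]],[0,p["fy"],p["cy"]],[0,0,1]])
    return cv2.projectPoints(np.array(X,float).reshape(-1,1,3),np.array(p["rvec"]),np.array(p["tvec"]),K,None)[0][:,0]
def rect(p,mask,z):
    "largest blob, outline cast to height z: centre, sizes, yaw(deg) of the long side"
    cs=cv2.findContours(mask.astype(np.uint8),cv2.RETR_EXTERNAL,cv2.CHAIN_APPROX_NONE)[0]
    c=max(cs,key=cv2.contourArea)[:,0]
    P=ray(p,c,z)[:,:2].astype(np.float32)
    b=cv2.boxPoints(cv2.minAreaRect(P)); e=[b[1]-b[0],b[2]-b[1]]; L=[np.linalg.norm(k) for k in e]; i=int(np.argmax(L))
    return b.mean(0).round(1),np.round([L[i],L[1-i]],1),round(float(np.degrees(np.arctan2(e[i][1],e[i][0])))%180,2)
E
python3 - <<'E'
from h import *
p=cams.camera_params("top"); im=cv2.imread("pics/top0.png"); hsv=cv2.cvtColor(im,cv2.COLOR_BGR2HSV)
H,S,V=[hsv[:,:,i].astype(int) for i in range(3)]
def box(m,x0,y0,x1,y1):
    o=np.zeros_like(m); o[y0:y1,x0:x1]=m[y0:y1,x0:x1]; return o
for u,v in[(290,210),(385,205),(170,187),(233,193),(267,165),(262,182),(302,196),(302,185)]: print((u,v),hsv[v,u])
tr=box((H>12)&(H<28)&(V>140)&(S>60),205,138,330,225)
print("tray",rect(p,tr,8)); print("mat",rect(p,box((H>10)&(H<30)&(S>80)&(V>150),355,140,418,270),4))
print("nb",rect(p,box((H>100)&(H<125)&(S>120),135,140,200,230),11))
print("clip",rect(p,box((H>90)&(H<115)&(S>40)&(V>80),215,170,250,215),27))
print("cam",ray(p,[[281,205]],0), proj(p,[[0,0,0]]))
cv2.imwrite("pics/c0.png",cv2.resize(im[135:280,135:335],None,fx=4,fy=4,interpolation=cv2.INTER_CUBIC))
E
```

```text
(290, 210) [ 19 130 245]
(385, 205) [ 18 145 247]
(170, 187) [108 162 137]
(233, 193) [ 22  15 247]
(267, 165) [36 13 98]
(262, 182) [120  26  50]
(302, 196) [ 11 152 106]
(302, 185) [16 81 47]
tray (array([547.4, 119.4], dtype=float32), array([250.4, 159.8], dtype=float32), 95.21)
mat (array([ 493.9, -167.7], dtype=float32), array([312.8, 135.5], dtype=float32), 177.5)
nb (array([534.1, 347.9], dtype=float32), array([147.7, 103.6], dtype=float32), 3.52)
clip (array([515.5, 198.6], dtype=float32), array([64.8, 43.6], dtype=float32), 0.73)
cam [[490.67814114  87.2235734    0.        ]] [[321.77441328 425.408633  ]]
```

View pics/c0.png

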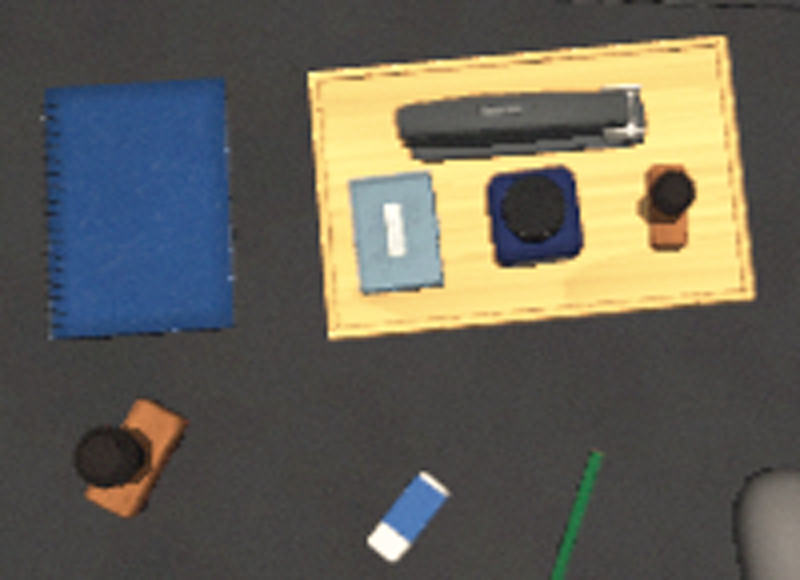

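The crop confirms the layout: clip box on the tray's +y side, its long side along world x; the bottle in the middle; the stamp on -y with its base along world x. All three can be gripped along the row.

```bash
cat >> h.py <<'E'
def plan(x,y,z,yaw=None):
    "how far in tool axes: turn first (down-pointing, yaw in rad), then shift"
    s=r.sense(); R=Ro.from_euler("xyz",s["tcp_rot"]); T=R if yaw is None else Ro.from_euler("xyz",[np.pi,0,yaw])
    d=T.inv().apply(np.array([x,y,z])-s["eef_pos"]); a=(R.inv()*T).as_rotvec()
    print("turn",a.round(3),"shift",d.round(1),"rows>=",np.ceil(np.linalg.norm(a)/.125),np.ceil(np.linalg.norm(d)/41.7))
E
python3 - <<'E'
from h import *
p=cams.camera_params("top"); im=cv2.imread("pics/top0.png"); hsv=cv2.cvtColor(im,cv2.COLOR_BGR2HSV)
m=cv2.inRange(hsv,(12,90,200),(26,255,255)); m[:,:340]=0;m[:,420:]=0;m[:138]=0;m[272:]=0
m=cv2.morphologyEx(m,cv2.MORPH_OPEN,np.ones((5,5)))
print("mat",rect(p,m>0,4)); print(ray(p,[[362,150],[409,151],[409,262],[362,262]],4).round(0), r.nose_length)
plan(480,120,290,3.23)
E
```

```text
mat (array([ 490.8, -160.6], dtype=float32), array([268.6, 110.5], dtype=float32), 177.51)
[[ 623. -108.    4.]
 [ 620. -222.    4.]
 [ 356. -210.    4.]
 [ 356. -100.    4.]] 22.0
turn [-0.001 -0.    -0.368] shift [-263.9 -505.5  -74.9] rows>= 3.0 14.0
```

```bash
python3 -m handwheel '0 0 -0.092 0 0 -10 1;0 0 -0.092 0 0 -10 1;0 0 -0.092 0 0 -10 1;0 0 -0.092 0 0 -10 1;0 0 0 -17.6 -33.7 -3 1'
python3 -m handwheel '0 0 0 -17.6 -33.7 -3 1;0 0 0 -17.6 -33.7 -3 1;0 0 0 -17.6 -33.7 -3 1;0 0 0 -17.6 -33.7 -3 1;0 0 0 -17.6 -33.7 -3 1'
python3 -m handwheel '0 0 0 -17.6 -33.7 -3 1;0 0 0 -17.6 -33.7 -3 1;0 0 0 -17.6 -33.7 -3 1;0 0 0 -17.6 -33.7 -3 1;0 0 0 -17.6 -33.7 -3 1'
python3 -m handwheel '0 0 0 -17.6 -33.7 -3 1;0 0 0 -17.6 -33.7 -3 1;0 0 0 -17.6 -33.7 -3 1;0 0 0 -17.6 -33.7 0 1;0 0 0 0 0 0 1'
python3 - <<'E'
from h import *
plan(480,120,290,3.23)
im=cams.grab_frame("wrist"); p=cams.camera_params("wrist"); cv2.imwrite("pics/w1.png",im[:,:,::-1]); np.save("w1.npy",p,allow_pickle=True); print(p)
R=cv2.Rodrigues(p["rvec"])[0]; print(-R.T@p["tvec"])
E
```

```text
clock: 0.52
eef_pos: [191.3, 572.7, 259.9]
tcp_rot: [3.137, -0.0, -3.045]
contact_force: [0.7, -0.5, 1.0]
opening: 1.004
grasp_force: 0.0
clock: 0.93
eef_pos: [296.0, 406.8, 273.7]
tcp_rot: [-3.141, -0.0, -3.053]
contact_force: [1.2, 1.1, 0.7]
opening: 0.999
grasp_force: 0.0
clock: 1.35
eef_pos: [398.5, 246.7, 288.8]
tcp_rot: [-3.142, -0.0, -3.053]
contact_force: [0.2, 0.5, 0.2]
opening: 1.0
grasp_force: 0.0
clock: 1.77
eef_pos: [482.9, 115.6, 297.8]
tcp_rot: [-3.139, 0.001, -3.057]
contact_force: [-0.4, -0.6, 0.3]
opening: 1.0
grasp_force: 0.0
turn [-0.002  0.001 -0.004] shift [2.5 4.7 7.8] rows>= 1.0 1.0
{'fx': 328.7374636941696, 'fy': 328.7374636941696, 'cx': 273.87337008387885, 'cy': 203.52084591361404, 'rvec': array([-1.96973019, -2.14215339, -0.33751641]), 'tvec': array([ -76.06345003, -532.49008816,  306.5428451 ])}
[404.3291256  110.55997295 455.62518464]
```

View pics/w1.png

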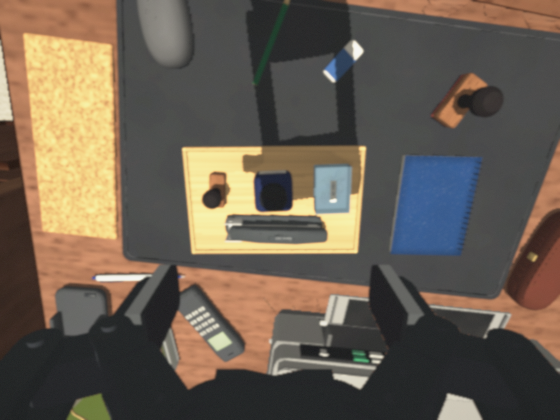

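The wrist view shows all of it: tray (275,200), stamp base (218,183) with knob (212,198), bottle (273,191), clip box (332,189), stapler (277,229), notebook (436,206) and mat (75,137). I'll measure each in both views.

```bash
python3 - <<'E'
from h import *
for n,f,p in(("w","pics/w1.png",np.load("w1.npy",allow_pickle=True).item()),("t","pics/top0.png",cams.camera_params("top"))):
    hsv=cv2.cvtColor(cv2.imread(f),cv2.COLOR_BGR2HSV)
    def M(lo,hi,w,t,op=0,neg=False):
        m=cv2.inRange(hsv,lo,hi)
        if neg:m=255-m
        b=w if n=="w" else t; o=np.zeros_like(m); o[b[1]:b[3],b[0]:b[2]]=m[b[1]:b[3],b[0]:b[2]]
        return (cv2.morphologyEx(o,cv2.MORPH_OPEN,np.ones((op,op))) if op else o)>0
    print(n,"tray",rect(p,M((12,50,120),(30,255,255),(170,140,375,262),(205,138,330,225)),8))
    print(n,"mat",rect(p,M((12,60,170),(28,255,255),(15,25,121,250),(340,138,420,272),5),4))
    print(n,"nb",rect(p,M((100,100,60),(125,255,255),(380,145,490,265),(135,140,200,230)),11))
    print(n,"clip",rect(p,M((90,40,60),(115,255,255),(305,155,360,222),(215,170,250,215)),27))
    print(n,"ink blue",rect(p,M((108,90,20),(135,255,255),(245,165,300,218),(250,170,288,207)),41))
    print(n,"ink cap",rect(p,M((0,0,0),(180,110,75),(250,165,298,215),(250,170,288,207),3),61))
    print(n,"stamp base",rect(p,M((4,110,40),(16,255,255),(203,165,230,212),(293,172,312,202)),23))
    print(n,"knob",rect(p,M((0,0,0),(180,255,75),(195,180,230,212),(293,172,312,202),3),62))
    print(n,"stapler",rect(p,M((15,60,120),(30,255,255),(220,210,335,248),(225,148,300,178),3,True),52))
im=cv2.imread("pics/w1.png"); a=cv2.resize(im[150:260,185:370],None,fx=4,fy=4,interpolation=cv2.INTER_CUBIC); cv2.imwrite("pics/c1.png",a)
E
```

```text
w tray (array([547.3, 122.2], dtype=float32), array([252.6, 162.2], dtype=float32), 95.13)
w mat (array([ 490.3, -156.9], dtype=float32), array([272.3, 114. ], dtype=float32), 177.81)
w nb (array([534.7, 350.5], dtype=float32), array([147.7, 103.8], dtype=float32), 3.29)
w clip (array([515.2, 198.4], dtype=float32), array([64.7, 45.9], dtype=float32), 7.0)
w ink blue (array([522.7, 118.9], dtype=float32), array([46.2, 44.6], dtype=float32), 8.7)
w ink cap (array([516. , 120.5], dtype=float32), array([47.6, 42.8], dtype=float32), 8.83)
w stamp base (array([530. ,  42.9], dtype=float32), array([48.4, 21.8], dtype=float32), 2.17)
w knob (array([529.9,  45.1], dtype=float32), array([26.3, 19.4], dtype=float32), 139.12)
w stapler (array([569.5, 126.8], dtype=float32), array([131.9,  38.2], dtype=float32), 93.74)
t tray (array([547. , 119.4], dtype=float32), array([251.1, 161. ], dtype=float32), 95.23)
t mat (array([ 490.6, -160.5], dtype=float32), array([270.2, 110.7], dtype=float32), 177.61)
t nb (array([534. , 347.4], dtype=float32), array([148.4, 105.4], dtype=float32), 3.67)
t clip (array([515.5, 195.5], dtype=float32), array([63.9, 45.6], dtype=float32), 7.02)
t ink blue (array([523.2, 116.2], dtype=float32), array([48.6, 48.1], dtype=float32), 7.64)
t ink cap (array([524.4, 117. ], dtype=float32), array([33.6, 31. ], dtype=float32), 179.86)
t stamp base (array([531.,  40.], dtype=float32), array([49.4, 30.2], dtype=float32), 179.17)
t knob (array([531.9,  40.7], dtype=float32), array([22.6, 20. ], dtype=float32), 179.36)
t stapler (array([573.6, 123.5], dtype=float32), array([135.9,  35.4], dtype=float32), 94.61)
```

View pics/c1.png

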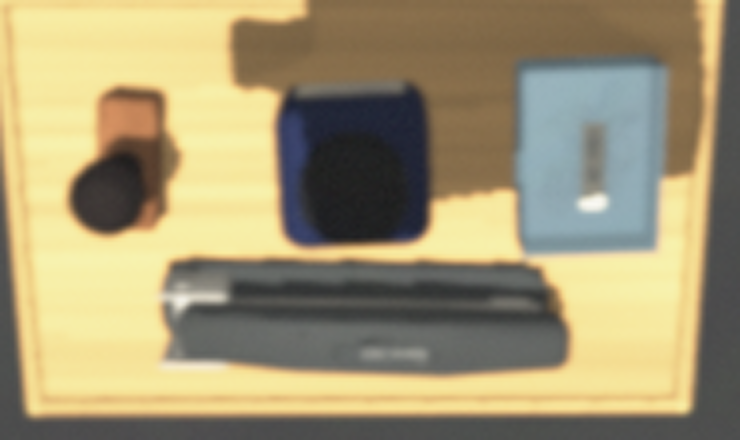

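The two views agree within 3 mm, with tray and notebook sizes as given, so I'll take the mean. Both views put the stapler's angle near the tray's. First the clip box at (515.4, 197), yaw 7°.

```bash
python3 - <<'E'
from h import *
plan(515.4,197,100,3.264)
E
```

```text
turn [-0.001 -0.    -0.039] shift [-43.5  74.6 197.5] rows>= 1.0 6.0
```

```bash
python3 -m handwheel '0 0 -0.039 0 0 0 0.73;0 0 0 -8.7 15 39.5 0.73;0 0 0 -8.7 15 39.5 0.73;0 0 0 -8.7 15 39.5 0.73;0 0 0 -8.7 15 39.5 0.73' 50
python3 -m handwheel '0 0 0 -8.7 15 39.5 0.73;0 0 0 0 0 0 0.73;0 0 0 0 0 0 0.73'
python3 - <<'E'
from h import *
plan(515.4,197,28,3.264)
im=cams.grab_frame("wrist"); p=cams.camera_params("wrist"); 
cv2.imwrite("pics/w2.png",im[:,:,::-1])
E
```

```text
clock: 2.23
eef_pos: [505.5, 183.6, 143.7]
tcp_rot: [3.141, 0.001, -3.014]
contact_force: [0.7, 0.7, 0.0]
opening: 0.729
grasp_force: 0.0
clock: 2.48
eef_pos: [510.3, 198.1, 105.0]
tcp_rot: [-3.14, -0.006, -3.012]
contact_force: [-0.3, -0.9, 1.3]
opening: 0.733
grasp_force: 0.0
turn [-0.001 -0.006  0.007] shift [-4.9 -1.7 77. ] rows>= 1.0 2.0
```

View pics/w2.png

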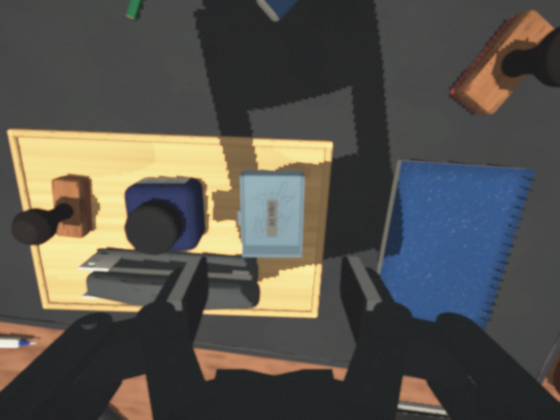

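The fingers (columns 205 and 345) straddle the clip box (column 272), and the bottle (205) is clear of the left finger. Going down.

```bash
python3 -m handwheel '0 -0.006 0 -5 -1.7 30 0.73;0 0 0 0 0 30 0.73;0 0 0 0 0 15 0.73;0 0 0 0 0 0 0.73;0 0 0 0 0 0 0.73'
python3 -m handwheel '0 0 0 0 0 0 0.4;0 0 0 0 0 0 0.4;0 0 0 0 0 0 0.4;0 0 0 0 0 0 0.4;0 0 0 0 0 0 0.4' 40
```

```text
clock: 2.95
eef_pos: [518.8, 196.6, 34.1]
tcp_rot: [3.141, 0.008, -3.015]
contact_force: [0.4, 0.3, 0.0]
opening: 0.733
grasp_force: 0.0
clock: 3.37
eef_pos: [518.4, 196.7, 32.7]
tcp_rot: [3.141, 0.007, -3.014]
contact_force: [-1.2, -0.4, 0.4]
opening: 0.398
grasp_force: 0.0
```

```bash
python3 -m handwheel '0 0 0 0 0 0 0.3;0 0 0 0 0 0 0.3;0 0 0 0 0 0 0.3' 40
python3 - <<'E'
from h import *
im=cams.grab_frame("wrist"); cv2.imwrite("pics/w3.png",im[:,:,::-1])
E
```

```text
clock: 3.62
eef_pos: [518.0, 196.6, 32.0]
tcp_rot: [-3.142, 0.006, -3.014]
contact_force: [-0.3, -0.1, 0.4]
opening: 0.299
grasp_force: 0.0
```

View pics/w3.png

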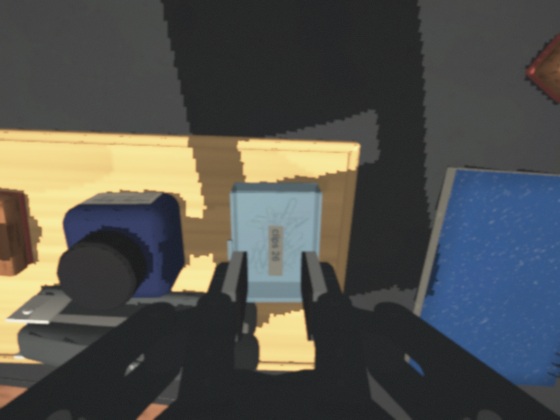

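```bash
python3 - <<'E'
from h import *
s=r.sense(); p=cams.camera_params("wrist"); R=Ro.from_euler("xyz",s["tcp_rot"])
for z in (0,10,15,22):
    print(z,[proj(p,[s["eef_pos"]+R.apply([x,y,z])])[0].round(0) for x in(-11,11) for y in(-12.7,12.7)])
print(-cv2.Rodrigues(p["rvec"])[0].T@p["tvec"], s["eef_pos"])
print(ray(p,[[232,184],[320,184],[302,302],[318,302]],27).round(0))
print("finger tip ray at z 28, 20, 12:",[ray(p,[[247,253],[302,253]],z).round(0).tolist() for z in(28,20,12)])
E
```

```text
0 [array([252., 269.]), array([299., 269.]), array([251., 231.]), array([300., 231.])]
10 [array([253., 260.]), array([298., 260.]), array([252., 224.]), array([299., 224.])]
15 [array([254., 256.]), array([297., 256.]), array([253., 221.]), array([298., 221.])]
22 [array([254., 251.]), array([296., 251.]), array([254., 217.]), array([297., 217.])]
[440.40558704 185.81764073 189.57984946] [517.98802058 196.60430232  31.94094802]
[[486. 170.  27.]
 [480. 215.  27.]
 [551. 216.  27.]
 [550. 226.  27.]]
finger tip ray at z 28, 20, 12: [[[523.0, 182.0, 28.0], [520.0, 211.0, 28.0]], [[527.0, 181.0, 20.0], [523.0, 213.0, 20.0]], [[532.0, 181.0, 12.0], [527.0, 214.0, 12.0]]]
```

The closed fingers show over the box (rows 250-300) without contact, so they passed above it and the tips stand higher than nominal. I'll open, go lower and try again.

```bash
python3 -m handwheel '0 0 0 0 0 -3 0.73;0 0 0 0 0 0 0.73;0 0 0 0 0 0 0.73;0 0 0 0 0 0 0.73'
python3 -m handwheel '0 -0.006 0 2 0 5 0.73;0 0 0 0 0 4 0.73;0 0 0 0 0 0 0.73;0 0 0 0 0 0 0.73'
python3 -m handwheel '0 0 0 0 0 0 0.48;0 0 0 0 0 0 0.48;0 0 0 0 0 0 0.48;0 0 0 0 0 0 0.48' 40
```

```text
clock: 4.0
eef_pos: [518.1, 196.6, 35.1]
tcp_rot: [3.142, 0.006, -3.014]
contact_force: [0.3, -0.2, 0.5]
opening: 0.728
grasp_force: 0.0
clock: 4.33
eef_pos: [515.6, 196.2, 25.5]
tcp_rot: [-3.141, 0.011, -3.014]
contact_force: [-0.5, 0.2, 0.6]
opening: 0.731
grasp_force: 0.0
clock: 4.67
eef_pos: [516.2, 196.4, 26.1]
tcp_rot: [3.142, 0.012, -3.014]
contact_force: [-0.3, 0.3, 0.3]
opening: 0.477
grasp_force: 0.0
```

```bash
python3 - <<'E'
from h import *
a=cams.grab_frame("wrist")[150:400,190:370]; b=cams.grab_frame("top")[140:225,195:335]; c=cams.grab_frame("scene")[150:260,190:350]
f=lambda i,h:cv2.resize(i,None,fx=h/i.shape[0],fy=h/i.shape[0],interpolation=cv2.INTER_CUBIC)
top=np.hstack([f(b,240),f(c,240)]); A=f(a,350); o=np.zeros((590,max(top.shape[1],A.shape[1]),3),np.uint8)
o[:240,:top.shape[1]]=top; o[240:,:A.shape[1]]=A; print(o.shape); cv2.imwrite("pics/m4.png",o[:,:,::-1])
E
```

```text
(590, 744, 3)
```

View pics/m4.png

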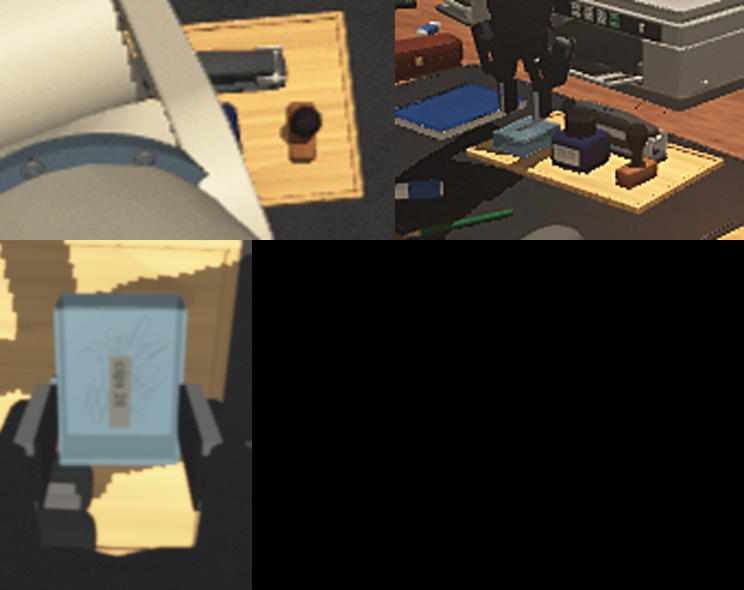

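The wrist view shows the fingers straddling the box, nearly touching both sides; the opening scale is not linear. Closing on.

```bash
python3 -m handwheel '0 0.012 0 0 0 0 0.3;0 0 0 0 0 0 0.3;0 0 0 0 0 0 0.3;0 0 0 0 0 0 0.3' 40
```

```text
clock: 5.15
eef_pos: [516.2, 196.3, 26.0]
tcp_rot: [3.142, 0.0, -3.014]
contact_force: [-0.2, 0.3, 0.3]
opening: 0.295
grasp_force: 0.0
```

Still no contact. I'll measure the real fingertip height from the scene view, by intersecting rays with the finger's known x.

```bash
python3 - <<'E'
from h import *
im=cams.grab_frame("scene"); p=cams.camera_params("scene"); s=r.sense(); e=s["eef_pos"]; print(e)
for z in (0,10,26,40,60): print(z,proj(p,[[e[0],e[1]-13,z],[e[0],e[1]+13,z]]).round(1).tolist())
w=cams.grab_frame("wrist"); q=cams.camera_params("wrist")
a=im[165:225,215:295]; a=cv2.resize(a,None,fx=7,fy=7,interpolation=cv2.INTER_NEAREST)
b=w[180:380,200:350]; b=cv2.resize(b,None,fx=1.6,fy=2.1); h=np.hstack([a[:420],b[:420]]); print(h.shape); cv2.imwrite("pics/m5.png",h[:,:,::-1])
E
```

```text
[516.12436732 196.30987434  25.99009768]
0 [[252.7, 219.8], [245.8, 217.1]]
10 [[252.6, 216.2], [245.7, 213.5]]
26 [[252.4, 210.3], [245.5, 207.7]]
40 [[252.2, 205.1], [245.3, 202.5]]
60 [[252.0, 197.6], [245.0, 195.1]]
(420, 800, 3)
```

View pics/m5.png

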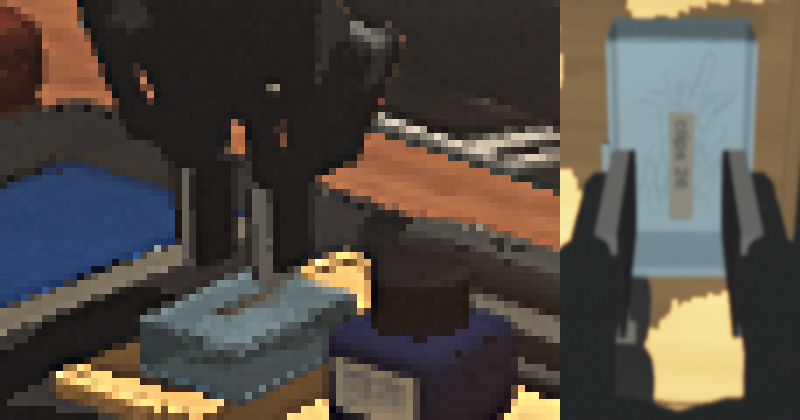

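The scene view puts the fingertips at z≈30-36 while the TCP reads 26, so they are just over the box top (27). I'll open and step down while watching the force.

```bash
python3 -m handwheel '0 0 0 0 0 -6 0.73;0 0 0 0 0 0 0.73;0 0 0 0 0 0 0.73;0 0 0 0 0 0 0.73'|tail -3
python3 -m handwheel '0 0 0 0 0 6 0.73;0 0 0 0 0 3 0.73;0 0 0 0 0 2 0.73;0 0 0 0 0 0 0.73'
python3 -m handwheel '0 0 0 0 0 2 0.73;0 0 0 0 0 0 0.73'|head -4
python3 -m handwheel '0 0 0 0 0 0 0.3;0 0 0 0 0 0 0.3;0 0 0 0 0 0 0.3;0 0 0 0 0 0 0.3;0 0 0 0 0 0 0.3' 40
```

```text
contact_force: [-0.1, -0.7, 0.1]
opening: 0.73
grasp_force: 0.0
clock: 5.92
eef_pos: [515.6, 196.1, 20.2]
tcp_rot: [-3.141, -0.001, -3.014]
contact_force: [0.2, -1.0, 0.0]
opening: 0.732
grasp_force: 0.0
clock: 6.08
eef_pos: [515.9, 196.3, 18.6]
tcp_rot: [-3.141, -0.0, -3.014]
contact_force: [0.1, -0.6, 0.3]
clock: 6.5
eef_pos: [516.2, 196.3, 19.1]
tcp_rot: [3.142, 0.0, -3.014]
contact_force: [0.1, -0.5, 0.8]
opening: 0.3
grasp_force: 0.0
```

```bash
python3 - <<'E'
from h import *
s=r.sense(); p=cams.camera_params("wrist"); R=Ro.from_euler("xyz",s["tcp_rot"])
Rc=cv2.Rodrigues(p["rvec"])[0]
for u,v,g in((275,253,149),):
    X=Rc.T@(np.array([(u-p["cx"])/p["fx"],(v-p["cy"])/p["fy"],1])*g-p["tvec"])
    print("tip in tool frame",R.inv().apply(X-s["eef_pos"]).round(1))
im=cams.grab_frame("wrist"); cv2.imwrite("pics/w6.png",im[150:400,150:400,::-1])
E
python3 -m handwheel '0 0 0 0 0 -4 0.73;0 0 0 0 0 -2 0.73;0 0 0 0 0 0 0.73;0 0 0 0 0 0 0.73'|tail -3
python3 -m handwheel '0 0 0 0 0 3 0.73;0 0 0 0 0 3 0.73;0 0 0 0 0 2 0.73;0 0 0 0 0 0 0.73'|sed -n 2,4p
python3 -m handwheel '0 0 0 0 0 2 0.73;0 0 0 0 0 0 0.73'|sed -n 2,4p
python3 -m handwheel '0 0 0 0 0 2 0.73;0 0 0 0 0 0 0.73'|sed -n 2,4p
```

```text
tip in tool frame [ 10.1  -0.3 -23.3]
contact_force: [0.0, -0.7, -1.3]
opening: 0.729
grasp_force: 0.0
eef_pos: [515.7, 196.1, 16.3]
tcp_rot: [-3.141, -0.001, -3.014]
contact_force: [-0.1, 0.2, 0.2]
eef_pos: [515.9, 196.3, 14.6]
tcp_rot: [-3.141, -0.001, -3.014]
contact_force: [-0.4, -0.8, 0.9]
eef_pos: [516.0, 196.3, 12.7]
tcp_rot: [-3.142, -0.0, -3.014]
contact_force: [0.4, -0.1, -0.0]
```

View pics/w6.png

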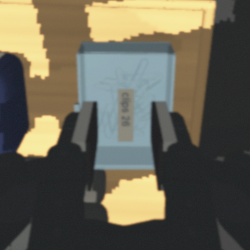

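The fingertips measure about 20 mm behind the nominal TCP, so they are still above the box. Stepping lower, with tests.

```bash

python3 -m handwheel '0 0 0 0 0 2 0.73;0 0 0 0 0 2 0.73;0 0 0 0 0 0 0.73'|sed -n 2,4p
python3 -m handwheel '0 0 0 0 0 2 0.73;0 0 0 0 0 0 0.73'|sed -n 2,4p
python3 -m handwheel '0 0 0 0 0 2 0.73;0 0 0 0 0 0 0.73'|sed -n 2,4p
python3 -m handwheel '0 0 0 0 0 0 0.45;0 0 0 0 0 0 0.45;0 0 0 0 0 0 0.45;0 0 0 0 0 0 0.45' 40
```

```text
eef_pos: [515.9, 196.3, 8.6]
tcp_rot: [-3.141, -0.001, -3.014]
contact_force: [-0.6, 0.3, 0.3]
eef_pos: [516.0, 196.3, 6.7]
tcp_rot: [-3.142, -0.0, -3.014]
contact_force: [0.1, 0.4, 0.0]
eef_pos: [516.0, 196.3, 4.8]
tcp_rot: [-3.142, -0.0, -3.014]
contact_force: [-0.2, -0.8, -0.4]
clock: 8.47
eef_pos: [516.1, 196.3, 5.3]
tcp_rot: [-3.142, -0.0, -3.014]
contact_force: [-1.9, -0.5, 5.5]
opening: 0.546
grasp_force: 41.1
```

Gripped: opening 0.546, about 46 mm, matching the 48 mm box. So contact shows the vertical offset: TCP z≈5 for grips near the tray floor. Lifting and checking that it holds.

```bash

python3 -m handwheel '0 0 0 0 0 -10 0.45;0 0 0 0 0 -20 0.45;0 0 0 0 0 -30 0.45;0 0 0 0 0 -35 0.45;0 0 0 0 0 0 0.45'
python3 - <<'E'
from h import *
plan(410.6,-155.5,101)
E
```

```text
clock: 8.88
eef_pos: [519.7, 197.7, 106.3]
tcp_rot: [3.139, 0.009, -3.014]
contact_force: [2.2, 0.7, -0.4]
opening: 0.547
grasp_force: 41.5
turn [0. 0. 0.] shift [ 153.1 -336.5    3.2] rows>= 0.0 9.0
```

```bash

python3 -m handwheel '0 0 0 8 -18 0 0.45;0 0 0 15 -33 0 0.45;0 0 0 15 -33 0 0.45;0 0 0 15 -33 0 0.45;0 0 0 15 -33 0 0.45'|sed -n 2p
python3 -m handwheel '0 0 0 15 -33 0 0.45;0 0 0 15 -33 0 0.45;0 0 0 15 -33 0 0.45;0 0 0 15 -33 0 0.45;0 0 0 15 -33 0 0.45'|sed -n 2p
python3 -m handwheel '0 0 0 8 -18 0 0.45;0 0 0 0 0 0 0.45;0 0 0 0 0 0 0.45'
python3 - <<'E'
from h import *
plan(410.6,-155.5,6)
im=cams.grab_frame("wrist"); cv2.imwrite("pics/w7.png",im[:,:,::-1])
E
```

```text
eef_pos: [467.0, 37.8, 100.3]
eef_pos: [413.6, -135.8, 100.4]
clock: 9.97
eef_pos: [408.4, -153.9, 100.2]
tcp_rot: [-3.142, 0.0, -3.017]
contact_force: [-0.6, 0.2, 0.1]
opening: 0.543
grasp_force: 41.5
turn [0. 0. 0.] shift [-2.  -1.8 94.2] rows>= 0.0 3.0
```

View pics/w7.png

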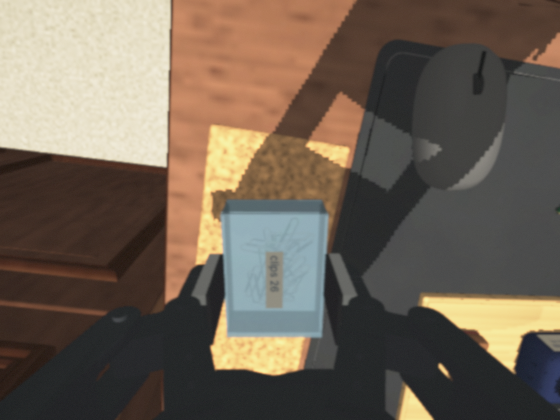

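The box hangs level between the fingers over the mat (mat columns 200-345 around row 250). Lowering and releasing.

```bash

python3 -m handwheel '0 0 0 -2 -1.8 35 0.45;0 0 0 0 0 30 0.45;0 0 0 0 0 15 0.45;0 0 0 0 0 7 0.45;0 0 0 0 0 0 0.45'|sed -n 2,4p
python3 -m handwheel '0 0 0 0 0 4 0.45;0 0 0 0 0 2 0.45;0 0 0 0 0 1 0.45;0 0 0 0 0 0 0.45'|sed -n 2,4p
```

```text
eef_pos: [410.1, -153.4, 11.8]
tcp_rot: [3.14, -0.002, -3.013]
contact_force: [-1.2, 0.1, 0.4]
eef_pos: [411.3, -154.7, 6.5]
tcp_rot: [-3.141, 0.001, -3.014]
contact_force: [0.3, -0.0, -0.5]
```

```bash

python3 -m handwheel '0 0 0 0 0 1 0.45;0 0 0 0 0 1 0.45;0 0 0 0 0 0 0.45'|sed -n 2,4p
python3 -m handwheel '0 0 0 0 0 0 0.73;0 0 0 0 0 0 0.73;0 0 0 0 0 0 0.73;0 0 0 0 0 0 0.73'
python3 -m handwheel '0 0 0 0 0 -15 0.73;0 0 0 0 0 -40 0.73;0 0 0 0 0 -40 0.73;0 0 0 0 0 0 0.73'
python3 - <<'E'
from h import *
plan(523.0,117.6,101,np.pi+.142)
E
```

```text
eef_pos: [411.1, -154.8, 4.3]
tcp_rot: [-3.141, 0.001, -3.015]
contact_force: [0.4, 0.2, 1.8]
clock: 11.35
eef_pos: [410.7, -154.7, 4.0]
tcp_rot: [3.142, -0.0, -3.014]
contact_force: [-0.1, 0.0, 0.4]
opening: 0.731
grasp_force: 0.0
clock: 11.68
eef_pos: [414.4, -156.0, 104.8]
tcp_rot: [-3.137, 0.008, -3.014]
contact_force: [1.1, 0.3, 0.7]
opening: 0.728
grasp_force: 0.0
turn [-0.004  0.008 -0.015] shift [-146.2  255.5    3.8] rows>= 1.0 8.0
```

```bash

python3 -m handwheel '0 0 -0.015 -9 16 0 0.8;0 0 0 -18.3 32 0 0.8;0 0 0 -18.3 32 0 0.8;0 0 0 -18.3 32 0 0.8;0 0 0 -18.3 32 0 0.8'|sed -n 2p
python3 -m handwheel '0 0 0 -18.3 32 0 0.8;0 0 0 -18.3 32 0 0.8;0 0 0 -18.3 32 0 0.8;0 0 0 -9 16 0 0.8;0 0 0 0 0 0 0.8'|sed -n 2p
python3 -m handwheel '0 0 0 0 0 0 0.8'
python3 - <<'E'
from h import *
plan(523.8,118,10,np.pi+.142)
E
```

```text
eef_pos: [472.4, 1.0, 99.2]
eef_pos: [521.1, 122.8, 99.1]
clock: 12.6
eef_pos: [519.2, 120.1, 98.7]
tcp_rot: [-3.141, -0.0, -2.997]
contact_force: [-0.1, -0.6, -0.2]
opening: 0.799
grasp_force: 0.0
turn [-0.    -0.     0.002] shift [-4.2 -2.7 88.7] rows>= 1.0 3.0
```

```bash
python3 - <<'E'
from h import *
im=cams.grab_frame("wrist"); p=cams.camera_params("wrist"); hsv=cv2.cvtColor(im,cv2.COLOR_RGB2HSV)
print(r.sense()["eef_pos"],rect(p,cv2.inRange(hsv,(108,90,20),(135,255,255))>0,41))
m=cv2.inRange(hsv,(108,90,20),(135,255,255)); c=max(cv2.findContours(m,0,2)[0],key=cv2.contourArea); print(cv2.boundingRect(c))
x,y,w,h=cv2.boundingRect(c); print(ray(p,[[x,y+h/2],[x+w,y+h/2],[x+w/2,y]],41).round(1), np.where(m[240].astype(bool))[0][[0,-1]] if m[240].any() else None)
E
```

```text
[518.7080602  119.16095141  98.64246228] (array([525.4, 311.5], dtype=float32), array([130.2,  81.3], dtype=float32), 3.72)
(463, 167, 97, 169)
[[527.9 257.9  41. ]
 [517.9 327.4  41. ]
 [463.5 270.1  41. ]] [236 559]
```

```bash
python3 - <<'E'
from h import *
im=cams.grab_frame("wrist"); p=cams.camera_params("wrist"); hsv=cv2.cvtColor(im,cv2.COLOR_RGB2HSV)
m=cv2.inRange(hsv,(108,90,20),(135,255,255)); m[:,400:]=0; m[:,:150]=0
print(rect(p,m>0,41))
for v in(200,215,230,245): 
    k=np.where(m[v])[0]; print(v,k[[0,-1]] if len(k) else 0, ray(p,[[k[0],v],[k[-1],v]],41).round(1).tolist() if len(k) else 0)
plan(523.8,118,10,np.pi+.142)
E
```

```text
(array([524.1, 115.3], dtype=float32), array([51.7, 46.9], dtype=float32), 8.67)
200 [235 302] [[512.5, 89.8, 41.0], [506.0, 135.4, 41.0]]
215 [236 302] [[523.3, 91.7, 41.0], [516.8, 137.3, 41.0]]
230 [237 302] [[534.5, 93.6, 41.0], [527.9, 139.2, 41.0]]
245 [238 301] [[545.9, 95.6, 41.0], [539.5, 140.4, 41.0]]
turn [-0.    -0.001  0.   ] shift [-5.1 -1.4 88.7] rows>= 1.0 3.0
```

```bash

python3 -m handwheel '0 0 0 -5 -2.3 30 0.8;0 0 0 0 0 30 0.8;0 0 0 0 0 18 0.8;0 0 0 0 0 9 0.8;0 0 0 0 0 0 0.8'|sed -n 2,5p
python3 -m handwheel '0 0 0 0 0 0 0.45;0 0 0 0 0 0 0.45;0 0 0 0 0 0 0.45;0 0 0 0 0 0 0.45;0 0 0 0 0 0 0.45' 45
```

```text
eef_pos: [522.9, 116.4, 10.3]
tcp_rot: [-3.141, -0.004, -3.001]
contact_force: [-0.6, 0.0, 0.4]
opening: 0.8
clock: 13.53
eef_pos: [525.6, 117.8, 13.3]
tcp_rot: [-3.142, 0.002, -2.999]
contact_force: [-1.0, -1.2, 8.5]
opening: 0.575
grasp_force: 47.7
```

```bash

python3 -m handwheel '0 0 0 0 0 -10 0.45;0 0 0 0 0 -20 0.45;0 0 0 0 0 -30 0.45;0 0 0 0 0 -35 0.45;0 0 0 0 0 0 0.45'
python3 - <<'E'
from h import *
plan(490.5,-158.7,108)
E
```

```text
clock: 13.95
eef_pos: [528.4, 118.7, 113.5]
tcp_rot: [3.141, 0.009, -2.999]
contact_force: [2.1, 0.5, -1.1]
opening: 0.572
grasp_force: 47.3
turn [0. 0. 0.] shift [  76.9 -269.3    4.6] rows>= 0.0 7.0
```

```bash

python3 -m handwheel '0 0 0 5 -17 0 0.45;0 0 0 9.5 -33.5 0 0.45;0 0 0 9.5 -33.5 0 0.45;0 0 0 9.5 -33.5 0 0.45;0 0 0 9.5 -33.5 0 0.45'|sed -n 2p
python3 -m handwheel '0 0 0 9.5 -33.5 0 0.45;0 0 0 9.5 -33.5 0 0.45;0 0 0 9.5 -33.5 0 0.45;0 0 0 5 -17 0 0.45;0 0 0 0 0 0 0.45'|sed -n 2p
python3 -m handwheel '0 0 0 0 0 0 0.45'
python3 - <<'E'
from h import *
plan(490.5,-158.7,15)
E
```

```text
eef_pos: [503.1, -38.9, 107.6]
eef_pos: [486.7, -162.0, 107.6]
clock: 14.87
eef_pos: [486.8, -159.5, 107.4]
tcp_rot: [3.142, 0.0, -3.002]
contact_force: [-0.0, 0.3, -2.5]
opening: 0.572
grasp_force: 47.3
turn [0. 0. 0.] shift [-3.7  0.3 92.4] rows>= 0.0 3.0
```

```bash

python3 -m handwheel '0 0 0 -3.7 0 30 0.45;0 0 0 0 0 30 0.45;0 0 0 0 0 18 0.45;0 0 0 0 0 12 0.45;0 0 0 0 0 0 0.45'|sed -n 2,4p
python3 -m handwheel '0 0 0 0 0 2 0.45;0 0 0 0 0 1 0.45;0 0 0 0 0 0 0.45'|sed -n 2,4p
```

```text
eef_pos: [489.0, -156.4, 14.8]
tcp_rot: [3.139, -0.004, -2.998]
contact_force: [-1.3, 0.7, -1.3]
eef_pos: [491.4, -158.1, 14.9]
tcp_rot: [-3.141, 0.001, -2.999]
contact_force: [-0.6, 0.2, -2.4]
```

```bash

python3 -m handwheel '0 0 0 0 0 1.5 0.45;0 0 0 0 0 0 0.45'|sed -n 2,4p
python3 -m handwheel '0 0 0 0 0 1 0.45;0 0 0 0 0 0 0.45'|sed -n 2,4p
python3 -m handwheel '0 0 0 0 0 0.7 0.45;0 0 0 0 0 0 0.45;0 0 0 0 0 0 0.45'|sed -n 2,4p
```

```text
eef_pos: [491.1, -158.4, 13.1]
tcp_rot: [-3.141, 0.001, -2.999]
contact_force: [-0.4, -0.2, -1.0]
eef_pos: [491.1, -158.5, 12.3]
tcp_rot: [-3.141, 0.001, -3.0]
contact_force: [-2.4, 1.1, 6.0]
eef_pos: [491.1, -158.5, 12.3]
tcp_rot: [-3.141, 0.001, -3.0]
contact_force: [-4.4, 2.3, 17.5]
```

Seated. Release and go to the stamp.

```bash

python3 -m handwheel '0 0 0 0 0 -0.7 0.8;0 0 0 0 0 0 0.8;0 0 0 0 0 0 0.8;0 0 0 0 0 0 0.8'
python3 -m handwheel '0 0 0 0 0 -15 0.8;0 0 0 0 0 -40 0.8;0 0 0 0 0 -40 0.8;0 0 0 0 0 0 0.6'
python3 - <<'E'
from h import *
plan(530.8,41.4,108,np.pi+.026)
E
```

```text
clock: 16.45
eef_pos: [490.7, -158.4, 11.5]
tcp_rot: [-3.142, 0.0, -3.0]
contact_force: [0.3, 0.2, -0.1]
opening: 0.803
grasp_force: 0.0
clock: 16.78
eef_pos: [494.6, -159.6, 112.7]
tcp_rot: [-3.138, 0.008, -2.999]
contact_force: [2.6, -0.2, 0.1]
opening: 0.673
grasp_force: 0.0
turn [-0.004  0.008  0.116] shift [-41.4 200.    4.7] rows>= 1.0 5.0
```

```bash

python3 -m handwheel '0 0 0.116 0 0 0 0.6;0 0 0 -6.9 33.3 0 0.6;0 0 0 -6.9 33.3 0 0.6;0 0 0 -6.9 33.3 0 0.6;0 0 0 -6.9 33.3 0 0.6'|sed -n 2p
python3 -m handwheel '0 0 0 -6.9 33.3 0 0.6;0 0 0 -6.9 33.3 0 0.6;0 0 0 0 0 0 0.6;0 0 0 0 0 0 0.6'
python3 - <<'E'
from h import *
plan(530.8,41.4,10,np.pi+.026)
im=cams.grab_frame("wrist"); p=cams.camera_params("wrist"); hsv=cv2.cvtColor(im,cv2.COLOR_RGB2HSV)
m=cv2.inRange(hsv,(4,110,40),(16,255,255)); m[:,:220]=0; m[:,330:]=0; m[:130]=0;m[300:]=0
print(rect(p,m>0,23)); k=cv2.inRange(hsv,(0,0,0),(180,255,75)); k[:,:225]=0;k[:,325:]=0;k[:150]=0;k[300:]=0
print("dark",rect(p,k>0,60)); cv2.imwrite("pics/w8.png",im[:,:,::-1])
E
```

```text
eef_pos: [514.8, -23.2, 106.5]
clock: 17.53
eef_pos: [526.9, 44.0, 106.3]
tcp_rot: [-3.142, -0.0, -3.112]
contact_force: [0.3, -1.0, 1.1]
opening: 0.602
grasp_force: 0.0
turn [-0.    -0.     0.003] shift [-3.8 -2.7 96.3] rows>= 1.0 3.0
(array([522.9,  37. ], dtype=float32), array([32.3, 23.7], dtype=float32), 179.35)
dark (array([533.5,  37.3], dtype=float32), array([26.6, 26.5], dtype=float32), 43.47)
```

View pics/w8.png

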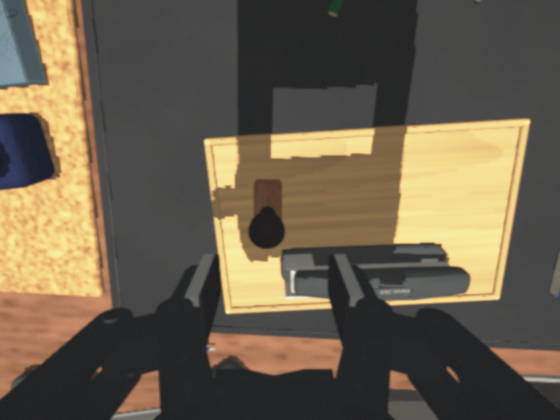

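The stamp shows at columns 253-285, centred at 267 between the fingers (midpoint 275). Y comes out near 39, so I shift slightly and go down.

```bash

python3 -m handwheel '0 0 0 -5 -5 30 0.6;0 0 0 0 0 30 0.6;0 0 0 0 0 25 0.6;0 0 0 0 0 12 0.6;0 0 0 0 0 0 0.6'|sed -n 2,5p
python3 -m handwheel '0 0 0 0 0 2 0.6;0 0 0 0 0 0 0.6'|sed -n 2,4p
python3 -m handwheel '0 0 0 0 0 0 0.1;0 0 0 0 0 0 0.1;0 0 0 0 0 0 0.1;0 0 0 0 0 0 0.1;0 0 0 0 0 0 0.1' 35
```

```text
eef_pos: [529.6, 36.3, 7.1]
tcp_rot: [-3.141, -0.005, -3.117]
contact_force: [-0.2, 0.3, 0.0]
opening: 0.599
eef_pos: [532.6, 37.2, 8.4]
tcp_rot: [-3.142, 0.001, -3.116]
contact_force: [-0.2, 0.8, 0.6]
clock: 18.58
eef_pos: [532.9, 37.9, 8.7]
tcp_rot: [3.141, 0.002, -3.115]
contact_force: [-0.8, 0.8, 6.4]
opening: 0.265
grasp_force: 33.8
```

```bash

python3 -m handwheel '0 0 0 0 0 -10 0.1;0 0 0 0 0 -20 0.1;0 0 0 0 0 -30 0.1;0 0 0 0 0 -35 0.1;0 0 0 0 0 0 0.1'
python3 - <<'E'
from h import *
plan(560.4,-161.5,108)
E
```

```text
clock: 19.0
eef_pos: [535.6, 37.9, 109.0]
tcp_rot: [3.141, 0.009, -3.115]
contact_force: [2.4, -0.1, -1.9]
opening: 0.267
grasp_force: 34.4
turn [0. 0. 0.] shift [ -19.5 -200.     1.1] rows>= 0.0 5.0
```

```bash

python3 -m handwheel '0 0 0 -2 -20 0 0.1;0 0 0 -4 -32 0 0.1;0 0 0 -4 -32 0 0.1;0 0 0 -4 -32 0 0.1;0 0 0 -4 -32 0 0.1'|sed -n 2p
python3 -m handwheel '0 0 0 -4 -32 0 0.1;0 0 0 -2 -20 0 0.1;0 0 0 0 0 0 0.1;0 0 0 0 0 0 0.1'
python3 - <<'E'
from h import *
plan(560.4,-161.5,10)
E
```

```text
eef_pos: [553.8, -111.2, 103.2]
clock: 19.75
eef_pos: [561.0, -162.6, 102.8]
tcp_rot: [3.142, 0.0, -3.118]
contact_force: [-0.2, 0.6, -0.5]
opening: 0.262
grasp_force: 34.5
turn [0. 0. 0.] shift [ 0.6  1.1 92.8] rows>= 0.0 3.0
```

```bash

python3 -m handwheel '0 0 0 0 0 30 0.1;0 0 0 0 0 30 0.1;0 0 0 0 0 20 0.1;0 0 0 0 0 12 0.1;0 0 0 0 0 0 0.1'|sed -n 2,4p
python3 -m handwheel '0 0 0 0 0 0 0.1;0 0 0 0 0 0 0.1'|sed -n 2,4p
python3 -m handwheel '0 0 0 0 0 1.5 0.1;0 0 0 0 0 0 0.1'|sed -n 2,4p
python3 -m handwheel '0 0 0 0 0 0.7 0.1;0 0 0 0 0 0 0.1'|sed -n 2,4p
```

```text
eef_pos: [559.7, -160.1, 8.6]
tcp_rot: [3.14, -0.003, -3.114]
contact_force: [0.4, -0.1, -0.6]
eef_pos: [561.8, -161.3, 11.4]
tcp_rot: [-3.141, 0.001, -3.115]
contact_force: [-0.4, 0.3, -0.3]
eef_pos: [561.7, -161.7, 9.8]
tcp_rot: [-3.141, 0.001, -3.115]
contact_force: [0.2, 0.7, -0.6]
eef_pos: [561.3, -161.8, 8.7]
tcp_rot: [-3.141, 0.001, -3.115]
contact_force: [0.8, -0.9, -0.0]
```

```bash

python3 -m handwheel '0 0 0 0 0 0.7 0.1;0 0 0 0 0 0 0.1;0 0 0 0 0 0 0.1'|sed -n 2,4p
python3 -m handwheel '0 0 0 0 0 0.4 0.1;0 0 0 0 0 0 0.1'|sed -n 2,4p
```

```text
eef_pos: [561.1, -161.7, 7.6]
tcp_rot: [-3.142, -0.0, -3.116]
contact_force: [-0.3, 0.3, -0.6]
eef_pos: [561.3, -161.7, 7.3]
tcp_rot: [-3.142, 0.0, -3.115]
contact_force: [0.8, 0.6, 0.1]
```

```bash

python3 -m handwheel '0 0 0 0 0 0.5 0.1;0 0 0 0 0 0 0.1'|sed -n 2,4p
python3 -m handwheel '0 0 0 0 0 0.4 0.1;0 0 0 0 0 0 0.1'|sed -n 2,4p
```

```text
eef_pos: [561.5, -161.7, 7.2]
tcp_rot: [-3.142, 0.001, -3.115]
contact_force: [-0.6, 0.9, 5.8]
eef_pos: [561.6, -161.6, 7.1]
tcp_rot: [-3.142, 0.001, -3.115]
contact_force: [-2.4, 1.5, 9.2]
```

```bash

python3 -m handwheel '0 0 0 0 0 -1 0.6;0 0 0 0 0 0 0.6;0 0 0 0 0 0 0.6;0 0 0 0 0 0 0.6'
python3 -m handwheel '0 0 0 0 0 -15 0.6;0 0 0 0 0 -40 0.6;0 0 0 0 0 -40 0.6;0 0 0 0 0 -40 0.6;0 0 0 0 0 0 0.6'
python3 - <<'E'
from h import *
print(r.sense()["qpos"].round(2)); s=r.sense()["eef_pos"]
plan(578,123,150); plan(578,123,150,1.656)
E
```

```text
clock: 21.75
eef_pos: [561.0, -161.7, 7.2]
tcp_rot: [3.142, -0.0, -3.115]
contact_force: [0.2, -0.7, -0.6]
opening: 0.599
grasp_force: 0.0
clock: 22.17
eef_pos: [565.5, -163.0, 149.9]
tcp_rot: [-3.138, 0.011, -3.115]
contact_force: [1.4, -0.5, 0.6]
opening: 0.6
grasp_force: 0.0
[-0.28  0.36  1.78 -0.    0.99 -1.88]
turn [0. 0. 0.] shift [-20.  285.5  -0.9] rows>= 0.0 7.0
turn [0.005 0.011 1.512] shift [ 2.839e+02  3.680e+01 -1.000e-01] rows>= 13.0 7.0
```

```bash

python3 -m handwheel '0 0 0 -2.5 36 0 0.6;0 0 0 -2.5 36 0 0.6;0 0 0 -2.5 36 0 0.6;0 0 0 -2.5 36 0 0.6;0 0 0 -2.5 36 0 0.6'|sed -n 2p
python3 -m handwheel '0 0 0 -2.5 36 0 0.6;0 0 0 -2.5 36 0 0.6;0 0 0 -2.5 33.5 0 0.6;0 0 0.12 0 0 0 0.6;0 0 0.12 0 0 0 0.6'|sed -n 2p
python3 -m handwheel '0 0 0.12 0 0 0 0.6;0 0 0.12 0 0 0 0.6;0 0 0.12 0 0 0 0.6;0 0 0.12 0 0 0 0.6;0 0 0.12 0 0 0 0.6'|sed -n 2p
python3 -m handwheel '0 0 0.12 0 0 0 0.6;0 0 0.12 0 0 0 0.6;0 0 0.12 0 0 0 0.6;0 0 0.12 0 0 0 0.6;0 0 0.12 0 0 0 0.6'|sed -n 2p
python3 -m handwheel '0 0 0.072 0 0 0 0.6;0 0 0 0 0 0 0.6;0 0 0 0 0 0 0.6'
python3 - <<'E'
from h import *
plan(578,123,150,1.656)
im=cams.grab_frame("wrist"); p=cams.camera_params("wrist"); np.save("w9.npy",p,allow_pickle=True); cv2.imwrite("pics/w9.png",im[:,:,::-1]); print(-cv2.Rodrigues(p["rvec"])[0].T@p["tvec"])
E
```

```text
eef_pos: [568.7, 20.1, 142.1]
eef_pos: [573.5, 126.5, 141.9]
eef_pos: [573.5, 124.3, 141.9]
eef_pos: [573.5, 124.2, 141.9]
clock: 24.08
eef_pos: [573.6, 124.2, 142.0]
tcp_rot: [-3.141, 0.0, 1.658]
contact_force: [0.3, 0.4, -0.2]
opening: 0.598
grasp_force: 0.0
turn [-0.     0.     0.002] shift [-1.6  4.3 -8. ] rows>= 1.0 1.0
[568.33825957 202.2290893  300.15321016]
```

View pics/w9.png

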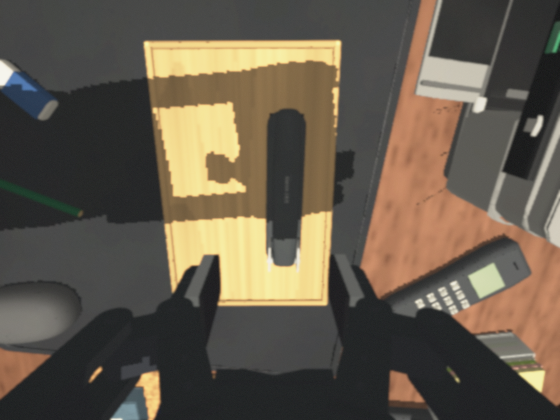

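The stapler shows at columns 268-305 and rows 110-268, along the view's vertical. The fingers' midpoint is column 275.

```bash
python3 - <<'E'
from h import *
p=np.load("w9.npy",allow_pickle=True).item(); im=cv2.imread("pics/w9.png"); hsv=cv2.cvtColor(im,cv2.COLOR_BGR2HSV)
m=255-cv2.inRange(hsv,(8,50,60),(35,255,255)); b=np.zeros_like(m); b[95:275,245:322]=m[95:275,245:322]; b=cv2.morphologyEx(b,cv2.MORPH_OPEN,np.ones((5,5)))
print("z10",rect(p,b>0,10),"z40",rect(p,b>0,40))
for v in(120,150,180,210,235,250,260):
    k=np.where(b[v])[0]; print(v,k[[0,-1]],ray(p,[[k[0],v],[k[-1]+1,v]],10)[:,:2].round(1).tolist())
ys=np.where(b.any(1))[0][[0,-1]]; print(ys,ray(p,[[286,ys[0]],[284,ys[1]]],45).round(1))
E
```

```text
z10 (array([585.3, 119.9], dtype=float32), array([146.4,  32.1], dtype=float32), 94.27) z40 (array([583.5, 128.4], dtype=float32), array([131.3,  28.7], dtype=float32), 94.27)
120 [269 303] [[565.8, 183.3], [595.7, 185.9]]
150 [268 303] [[567.1, 157.6], [598.7, 160.4]]
180 [267 302] [[568.4, 130.4], [600.9, 133.3]]
210 [267 300] [[570.8, 101.8], [602.4, 104.6]]
235 [267 299] [[572.8, 76.5], [604.3, 79.3]]
250 [267 299] [[574.1, 60.8], [606.1, 63.6]]
260 [268 299] [[576.0, 50.1], [607.3, 52.8]]
[110 264] [[578.2 193.9  45. ]
 [589.2  65.8  45. ]]
```

```bash
python3 - <<'E'
from h import *
p=np.load("w9.npy",allow_pickle=True).item(); im=cv2.imread("pics/w9.png"); hsv=cv2.cvtColor(im,cv2.COLOR_BGR2HSV)
m=cv2.inRange(hsv,(8,70,70),(35,255,255)); m[:,:135]=0;m[:,345:]=0;m[:30]=0;m[250:]=0
for v in(70,110,150,190,230):
    k=np.where(m[v])[0]; P=ray(p,[[k[0],v],[k[-1]+1,v]],8)[:,:2]; print(v,k[[0,-1]],P.round(1).tolist(),P.mean(0).round(1),hsv[v,286],hsv[v,265],hsv[v,271])
k=np.where(m[:,240])[0]; print(ray(p,[[240,k[0]]],8))
E
```

```text
70 [146 340] [[461.3, 214.2], [621.7, 228.3]] [541.5 221.2] [ 17 114 136] [ 17 113 138] [ 17 115 138]
110 [151 338] [[464.6, 182.6], [624.8, 196.7]] [544.7 189.6] [45 10 53] [ 18 113 136] [ 17 113 135]
150 [156 335] [[468.1, 148.6], [627.2, 162.6]] [547.6 155.6] [70 14 53] [ 17 112 125] [60  5 52]
190 [160 333] [[470.9, 111.9], [630.7, 125.9]] [550.8 118.9] [45  7 69] [ 18 104 113] [75 10 53]
230 [164 331] [[474.0, 72.2], [634.5, 86.3]] [554.3  79.3] [90 10 51] [ 18 112 221] [50  8 92]
[[537.38032085 243.38109134   8.        ]]
```

This view is biased against the tray by +3.4 mm in x and -2 mm in y. Corrected, the stapler is at (581, 122.5), which agrees with the tray geometry (580, 124).

```bash
python3 - <<'E'
from h import *
plan(581,123,16,1.653)
E
python3 -m handwheel '0 0 0.004 -1.7 7.2 30 0.6;0 0 0 0 0 35 0.6;0 0 0 0 0 30 0.6;0 0 0 0 0 20 0.6;0 0 0 0 0 0 0.6'
python3 -m handwheel '0 0 0 0 0 8 0.6;0 0 0 0 0 0 0.6;0 0 0 0 0 0 0.6'
```

```text
turn [-0.     0.     0.006] shift [ -1.8   7.3 126.1] rows>= 1.0 4.0
clock: 24.55
eef_pos: [577.8, 122.5, 23.1]
tcp_rot: [-3.135, 0.001, 1.654]
contact_force: [-0.9, -0.2, 0.2]
opening: 0.603
grasp_force: 0.0
clock: 24.8
eef_pos: [581.8, 123.4, 20.4]
tcp_rot: [3.14, -0.0, 1.652]
contact_force: [-0.4, 0.1, -0.8]
opening: 0.603
grasp_force: 0.0
```

```bash
python3 -m handwheel '0 0 0 0 0 3 0.6;0 0 0 0 0 0 0.1;0 0 0 0 0 0 0.1;0 0 0 0 0 0 0.1;0 0 0 0 0 0 0.1' 70
python3 -m handwheel '0 0 0 0 0 0 0.1;0 0 0 0 0 0 0.1'
```

```text
clock: 25.22
eef_pos: [581.7, 123.3, 17.2]
tcp_rot: [3.14, -0.0, 1.652]
contact_force: [0.3, 0.0, 5.9]
opening: 0.237
grasp_force: 68.4
clock: 25.38
eef_pos: [581.7, 123.3, 17.2]
tcp_rot: [3.14, -0.0, 1.652]
contact_force: [-0.9, -0.2, 6.2]
opening: 0.236
grasp_force: 68.4
```

```bash
python3 -m handwheel '0 0 0 0 0 -10 0.1;0 0 0 0 0 -15 0.1;0 0 0 0 0 -20 0.1;0 0 0 0 0 -25 0.1;0 0 0 0 0 0 0.1'
python3 -m handwheel '0 0 0 0 0 0 0.1;0 0 0 0 0 0 0.1'
python3 - <<'E'
from h import *
s=r.sense();print(s["wrist_torque"],s["qpos"].round(2))
plan(534.2,349,90)
E
```

```text
clock: 25.8
eef_pos: [583.5, 123.7, 91.0]
tcp_rot: [3.136, -0.001, 1.652]
contact_force: [1.2, -0.4, -1.4]
opening: 0.235
grasp_force: 69.3
clock: 25.97
eef_pos: [580.4, 123.1, 86.0]
tcp_rot: [-3.141, 0.0, 1.652]
contact_force: [-0.5, -0.3, -2.8]
opening: 0.239
grasp_force: 69.3
[-0.00873772 -0.01670366  0.01978381] [ 0.21  0.46  1.81 -0.    0.88  0.13]
turn [0. 0. 0.] shift [228.9 -27.8  -4. ] rows>= 0.0 6.0
```

```bash

python3 -m handwheel '0 0 0 20 -2.5 0 0.1;0 0 0 33 -4 0 0.1;0 0 0 33 -4 0 0.1;0 0 0 33 -4 0 0.1;0 0 0 33 -4 0 0.1'|sed -n 2p
python3 -m handwheel '0 0 0 33 -4 0 0.1;0 0 0 25 -3 0 0.1;0 0 0 19 -2.3 0 0.1;0 0 0 0 0 0 0.1;0 0 -0.119 0 0 0 0.1'|sed -n 2p
python3 -m handwheel '0 0 -0.119 0 0 0 0.1;0 0 -0.119 0 0 0 0.1;0 0 -0.119 0 0 0 0.1;0 0 -0.119 0 0 0 0.1;0 0 -0.119 0 0 0 0.1'|sed -n 2p
python3 -m handwheel '0 0 -0.119 0 0 0 0.1;0 0 -0.119 0 0 0 0.1;0 0 -0.119 0 0 0 0.1;0 0 -0.119 0 0 0 0.1;0 0 -0.119 0 0 0 0.1'|sed -n 2p
python3 -m handwheel '0 0 -0.119 0 0 0 0.1;0 0 -0.119 0 0 0 0.1;0 0 0 0 0 0 0.1;0 0 0 0 0 0 0.1'
python3 - <<'E'
from h import *
plan(534.4,349,25,3.203)
im=cams.grab_frame("wrist"); p=cams.camera_params("wrist"); np.save("w10.npy",p,allow_pickle=True); cv2.imwrite("pics/w10.png",im[:,:,::-1])
E
```

```text
eef_pos: [548.7, 273.9, 84.7]
eef_pos: [533.4, 349.7, 84.6]
eef_pos: [534.0, 348.0, 84.8]
eef_pos: [534.0, 347.9, 84.8]
clock: 27.97
eef_pos: [534.2, 348.3, 85.2]
tcp_rot: [-3.14, -0.002, -3.088]
contact_force: [-0.2, -0.2, -2.4]
opening: 0.238
grasp_force: 69.3
turn [-0.001 -0.002 -0.008] shift [-0.3  0.7 60.2] rows>= 1.0 2.0
```

View pics/w10.png

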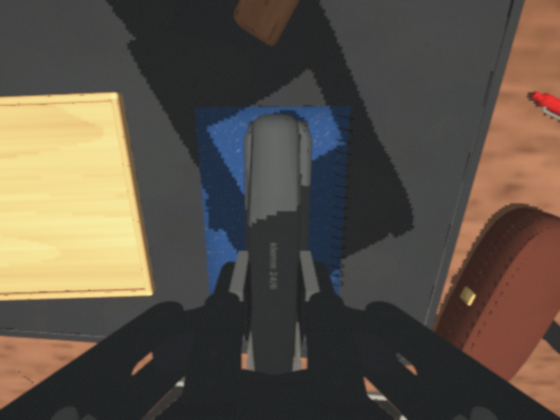

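The stapler hangs level over the notebook, its axis (column 278) along the cover's long side, with the cover at columns 197-345 including the spiral. Lowering to the cover, expected at TCP z≈23.

```bash
python3 - <<'E'
from h import *
p=np.load("w10.npy",allow_pickle=True).item(); hsv=cv2.cvtColor(cv2.imread("pics/w10.png"),cv2.COLOR_BGR2HSV)
m=cv2.inRange(hsv,(100,80,20),(125,255,255)); m[:,:180]=0; m[:,360:]=0
k=np.where(m[:,225])[0]; print("top edge",ray(p,[[225,k[0]]],11).round(1))
for v in(130,180,220):
    k=np.where(m[v])[0]; P=ray(p,[[k[0],v],[k[-1]+1,v]],11); print(v,k[[0,-1]],P[:,:2].round(1).tolist())
t=cv2.inRange(hsv,(10,50,90),(35,255,255)); 
for v in(150,220):
    k=np.where(t[v,:170])[0]; print("tray +y edge",ray(p,[[k[-1]+1,v]],8).round(1))
E
python3 -m handwheel '0 0 -0.008 0 0.5 25 0.1;0 0 0 0 0 18 0.1;0 0 0 0 0 9 0.1;0 0 0 0 0 5 0.1;0 0 0 0 0 0 0.1'
python3 -m handwheel '0 0 0 0 0 0 0.1;0 0 0 0 0 0 0.1'|sed -n 2,4p
```

```text
top edge [[465.2 310.8  11. ]]
130 [197 347] [[481.6, 291.5], [476.1, 396.1]]
180 [202 345] [[517.1, 294.4], [511.6, 399.0]]
220 [203 342] [[548.2, 294.8], [542.6, 400.4]]
tray +y edge [[498.4 244.1   8. ]]
tray +y edge [[551.8 249.    8. ]]
clock: 28.43
eef_pos: [534.1, 349.2, 28.2]
tcp_rot: [-3.141, -0.002, -3.078]
contact_force: [-0.2, 0.2, -1.5]
opening: 0.237
grasp_force: 69.3
eef_pos: [535.4, 350.1, 30.3]
tcp_rot: [3.141, 0.001, -3.077]
contact_force: [0.0, 0.9, -1.6]
```

```bash

python3 -m handwheel '0 0 0 0 -2.5 4 0.1;0 0 0 0 0 1.5 0.1;0 0 0 0 0 0 0.1;0 0 0 0 0 0 0.1'|sed -n 2,4p
python3 -m handwheel '0 0 0 0 0 0.8 0.1;0 0 0 0 0 0 0.1'|sed -n 2,4p
python3 -m handwheel '0 0 0 0 0 0.7 0.1;0 0 0 0 0 0 0.1'|sed -n 2,4p
```

```text
eef_pos: [534.9, 347.1, 23.9]
tcp_rot: [3.142, -0.0, -3.077]
contact_force: [0.1, -0.3, -2.6]
eef_pos: [535.1, 347.3, 23.2]
tcp_rot: [3.141, 0.0, -3.076]
contact_force: [0.2, 0.6, -1.4]
eef_pos: [535.1, 347.4, 23.1]
tcp_rot: [3.141, 0.0, -3.076]
contact_force: [-1.8, 0.4, 4.8]
```

```bash

python3 -m handwheel '0 0 0 0 0 0 0.6;0 0 0 0 0 0 0.6;0 0 0 0 0 0 0.6;0 0 0 0 0 0 0.6'
python3 -m handwheel '0 0 0 0 0 -15 0.6;0 0 0 0 0 -40 0.6;0 0 0 0 0 -40 0.6;0 0 0 0 0 -40 0.6;0 0 0 0 0 0 0.6'
python3 -m handwheel '0 0 0 0 0 -30 0.6;0 0 0 0 0 -30 0.6;0 0 0 0 0 0 0.6;0 0 0 0 0 0 0.6'
python3 - <<'E'
from h import *
im=cams.grab_frame("wrist"); p=cams.camera_params("wrist"); np.save("w11.npy",p,allow_pickle=True); cv2.imwrite("pics/w11.png",im[:,:,::-1]); hsv=cv2.cvtColor(im,cv2.COLOR_RGB2HSV)
print(r.sense()["eef_pos"], -cv2.Rodrigues(p["rvec"])[0].T@p["tvec"])
m=cv2.inRange(hsv,(100,80,20),(125,255,255))
c=[x for x in cv2.findContours(m,0,1)[0] if cv2.contourArea(x)>300]; print([(cv2.boundingRect(x)) for x in c])
m[:,:100]=0
for v in range(110,260,20):
    k=np.where(m[v,:450])[0]
    if len(k)<5: continue
    g=np.where(m[v,k[0]:k[-1]]==0)[0]+k[0]
    runs=np.split(g,np.where(np.diff(g)>1)[0]+1); w=max(runs,key=len) if len(g) else [0,0]
    P=ray(p,[[k[0],v],[k[-1]+1,v]],11); Q=ray(p,[[w[0],v],[w[-1]+1,v]],15)
    print(v,k[[0,-1]],(w[0],w[-1]),P[:,:2].round(0).tolist(),Q[:,:2].round(0).tolist())
E
```

```text
clock: 29.6
eef_pos: [534.9, 347.2, 22.3]
tcp_rot: [3.142, 0.0, -3.076]
contact_force: [-0.7, -0.1, -0.6]
opening: 0.598
grasp_force: 0.0
clock: 30.02
eef_pos: [538.9, 349.7, 165.7]
tcp_rot: [3.136, 0.01, -3.076]
contact_force: [1.6, 1.4, 0.3]
opening: 0.603
grasp_force: 0.0
clock: 30.35
eef_pos: [535.9, 347.8, 219.1]
tcp_rot: [3.14, 0.003, -3.076]
contact_force: [0.3, -0.5, -0.9]
opening: 0.6
grasp_force: 0.0
[534.96483157 347.23900608 217.38583659] [457.74622938 341.38602843 375.44541791]
[(224, 100, 100, 130)]
110 [225 322] (np.int64(262), np.int64(289)) [[475.0, 290.0], [468.0, 395.0]] [[472.0, 330.0], [470.0, 359.0]]
130 [226 322] (np.int64(260), np.int64(290)) [[495.0, 292.0], [489.0, 397.0]] [[493.0, 329.0], [490.0, 362.0]]
150 [226 320] (np.int64(260), np.int64(290)) [[517.0, 292.0], [510.0, 397.0]] [[514.0, 330.0], [512.0, 364.0]]
170 [227 319] (np.int64(260), np.int64(289)) [[540.0, 294.0], [533.0, 399.0]] [[536.0, 331.0], [534.0, 365.0]]
190 [228 318] (np.int64(260), np.int64(288)) [[563.0, 296.0], [556.0, 400.0]] [[559.0, 332.0], [557.0, 365.0]]
210 [229 317] (np.int64(260), np.int64(288)) [[587.0, 297.0], [580.0, 401.0]] [[584.0, 334.0], [581.0, 367.0]]
```

```bash
python3 - <<'E'
from h import *
p=np.load("w11.npy",allow_pickle=True).item(); hsv=cv2.cvtColor(cv2.imread("pics/w11.png"),cv2.COLOR_BGR2HSV)
m=cv2.inRange(hsv,(100,80,20),(125,255,255))
for c in(240,268,274,280,300):
    k=np.where(m[60:300,c])[0]+60; print(c,k.min(),k.max(),len(k),k[:8],k[-8:],ray(p,[[c,k.min()],[c,k.max()+1]],11)[:,0].round(1))
for v in range(222,250,3): print(v,hsv[v,268],hsv[v,275],hsv[v,282],hsv[v,245])
for v in range(96,112,2): print(v,hsv[v,268],hsv[v,275],hsv[v,282])
E
```

```text
240 100 229 130 [100 101 102 103 104 105 106 107] [222 223 224 225 226 227 228 229] [463.4 611.8]
268 100 104 5 [100 101 102 103 104] [100 101 102 103 104] [461.4 466.5]
274 100 102 3 [100 101 102] [100 101 102] [461. 464.]
280 100 102 3 [100 101 102] [100 101 102] [460.6 463.6]
300 100 229 130 [100 101 102 103 104 105 106 107] [222 223 224 225 226 227 228 229] [459.2 607.1]
222 [120   5  49] [90 16 49] [90 10 49] [108 149 132]
225 [75 10 50] [90 15 50] [20 13 61] [108 144 124]
228 [70 15 51] [90  5 47] [30 10 73] [108 132 110]
231 [30  4 63] [60  5 56] [30  4 70] [90  7 76]
234 [60  4 72] [ 0  0 72] [ 0  0 73] [60  7 75]
237 [90  3 73] [ 0  0 72] [60  3 73] [70 10 75]
240 [60  4 72] [120   4  72] [ 0  0 72] [75  7 74]
243 [ 0  0 72] [ 0  4 71] [120   3  73] [90  3 74]
246 [ 0  0 71] [ 0  0 72] [ 0  4 72] [ 0  0 74]
249 [ 0  0 72] [120   3  73] [120   4  70] [ 0  0 73]
96 [90  7 72] [90  7 71] [90  7 72]
98 [100  11  71] [90 11 71] [90  7 72]
100 [108 106  87] [108  88  90] [109  87  94]
102 [108 142 113] [109  88  87] [108 130 106]
104 [109  81  95] [60  6 81] [109  36  77]
106 [100   9  82] [60  5 94] [60  3 80]
108 [60  6 86] [ 70   8 100] [60  6 86]
110 [60  6 88] [ 60   5 102] [70  9 89]
```

The stapler lies within about 2 mm of the cover's middle: its end is 3 mm inside the cover's front edge, and its centre line is about 1.5 mm off. Before putting the three back, I check the stamp's start y against the tray edge in the earlier view.

```bash
python3 - <<'E'
from h import *
# w8 taken at TCP ~ (526.7,43.6,106.2): rebuild camera pose from w10 in tool frame
p=np.load("w11.npy",allow_pickle=True).item(); Rc=cv2.Rodrigues(p["rvec"])[0]; c=-Rc.T@p["tvec"]
e=np.array([534.96,347.24,217.39]); T=Ro.from_euler("xyz",[3.141,0.003,-3.076]).as_matrix()
Rct=Rc@T; ct=T.T@(c-e)
T8=Ro.from_euler("xyz",[np.pi,0,-3.112]).as_matrix(); e8=np.array([526.8,43.9,106.3])
R8=Rct@T8.T; c8=e8+T8@ct; q=dict(p,rvec=cv2.Rodrigues(R8)[0],tvec=-R8@c8)
hsv=cv2.cvtColor(cv2.imread("pics/w8.png"),cv2.COLOR_BGR2HSV); t=cv2.inRange(hsv,(10,50,60),(35,255,255)); s=cv2.inRange(hsv,(0,90,30),(16,255,120))
for v in(185,190,195,200,240):
    k=np.where(t[v,150:560])[0]+150; kb=np.where(s[v,240:300])[0]+240
    print(v,k[[0,-1]],ray(q,[[k[0],v],[k[-1]+1,v]],8)[:,:2].round(1).tolist(),"base",kb[[0,-1]] if len(kb) else 0, ray(q,[[kb[0],v],[kb[-1]+1,v]],23)[:,:2].round(1).tolist() if len(kb) else 0)
E
```

```text
185 [208 520] [[518.3, -10.2], [510.9, 241.7]] base [253 281] [[513.3, 26.9], [512.6, 48.9]]
190 [209 519] [[522.4, -9.5], [515.1, 242.0]] base [253 281] [[517.2, 26.9], [516.6, 49.0]]
195 [210 518] [[526.6, -8.8], [519.3, 242.3]] base [253 282] [[521.2, 27.0], [520.5, 49.9]]
200 [210 517] [[530.9, -9.0], [523.5, 242.6]] base [253 281] [[525.2, 27.0], [524.5, 49.3]]
240 [215 510] [[566.4, -5.8], [559.0, 245.7]] base 0 0
```

Tray-relative, the stamp's start comes out at y≈39 (tray-local -79), which matches. Fetching the stamp.

```bash
python3 - <<'E'
from h import *
plan(561.1,-161.7,120,np.pi+.026)
E
```

```text
turn [0.    0.001 0.039] shift [ -12.9 -509.4   97.4] rows>= 1.0 13.0
```

```bash

python3 -m handwheel '0 0 0.039 0 0 0 0.6;0 0 0 -0.6 -18 4 0.6;0 0 0 -0.9 -36 6 0.6;0 0 0 -0.9 -36 7 0.6;0 0 0 -0.9 -36 7 0.6'|sed -n 2p
python3 -m handwheel '0 0 0 -0.9 -36 7 0.6;0 0 0 -0.9 -36 7 0.6;0 0 0 -0.9 -36 7 0.6;0 0 0 -0.9 -36 7 0.6;0 0 0 -0.9 -36 7 0.6'|sed -n 2p
python3 -m handwheel '0 0 0 -0.9 -36 7 0.6;0 0 0 -0.9 -36 7 0.6;0 0 0 -0.9 -36 7 0.6;0 0 0 -0.9 -36 7 0.6;0 0 0 -0.9 -36 7 0.6'|sed -n 2p
python3 -m handwheel '0 0 0 -0.6 -23 0 0.6;0 0 0 0 0 0 0.6;0 0 0 0 0 0 0.6'
python3 - <<'E'
from h import *
plan(561.1,-161.7,7,np.pi+.026)
E
```

```text
eef_pos: [540.2, 219.1, 191.2]
eef_pos: [549.0, 39.0, 156.4]
eef_pos: [558.0, -140.4, 121.4]
clock: 31.9
eef_pos: [559.5, -162.6, 121.7]
tcp_rot: [3.141, -0.003, -3.118]
contact_force: [0.2, 0.6, -0.3]
opening: 0.6
grasp_force: 0.0
turn [ 0.001 -0.003 -0.002] shift [ -1.6   0.9 114.7] rows>= 1.0 3.0
```

```bash

python3 -m handwheel '0 0 0 -1.2 0.5 35 0.6;0 0 0 0 0 35 0.6;0 0 0 0 0 25 0.6;0 0 0 0 0 15 0.6;0 0 0 0 0 0 0.6'|sed -n 2p
python3 -m handwheel '0 0 0 0 0 2 0.6;0 0 0 0 0 0 0.6;0 0 0 0 0 0 0.6'|sed -n 2,4p
```

```text
eef_pos: [558.8, -158.7, 9.5]
eef_pos: [563.2, -160.6, 12.5]
tcp_rot: [-3.141, 0.002, -3.115]
contact_force: [-0.7, -0.1, -0.1]
```

```bash

python3 -m handwheel '0 0 0 1.8 -1 4 0.6;0 0 0 0 0 1 0.6;0 0 0 0 0 0 0.6;0 0 0 0 0 0 0.6'|sed -n 2,4p
python3 -m handwheel '0 0 0 0 0 0 0.1;0 0 0 0 0 0 0.1;0 0 0 0 0 0 0.1;0 0 0 0 0 0 0.1;0 0 0 0 0 0 0.1' 35
```

```text
eef_pos: [560.6, -161.9, 6.6]
tcp_rot: [-3.141, 0.0, -3.115]
contact_force: [0.4, -0.2, 0.1]
clock: 33.32
eef_pos: [560.6, -161.7, 6.5]
tcp_rot: [3.141, 0.0, -3.115]
contact_force: [-0.7, 1.4, 2.3]
opening: 0.257
grasp_force: 34.0
```

```bash

python3 -m handwheel '0 0 0 0 0 -10 0.1;0 0 0 0 0 -20 0.1;0 0 0 0 0 -30 0.1;0 0 0 0 0 -15 0.1;0 0 0 0 0 0 0.1'|sed -n 2p
python3 -m handwheel '0 0 0 3 18 0 0.1;0 0 0 4.5 33 0 0.1;0 0 0 4.5 33 0 0.1;0 0 0 4.5 33 0 0.1;0 0 0 4.5 33 0 0.1'|sed -n 2p
python3 -m handwheel '0 0 0 4.5 33 0 0.1;0 0 0 2.5 18 0 0.1;0 0 0 0 0 0 0.1;0 0 0 0 0 0 0.1'
python3 - <<'E'
from h import *
plan(532.3,39,12,np.pi+.026)
E
```

```text
eef_pos: [563.0, -162.7, 85.4]
eef_pos: [534.7, -11.3, 81.0]
clock: 34.48
eef_pos: [526.8, 39.0, 81.0]
tcp_rot: [-3.141, -0.001, -3.113]
contact_force: [-0.0, -0.9, -0.1]
opening: 0.264
grasp_force: 34.4
turn [-0.    -0.001  0.003] shift [-5.5 -0.2 69. ] rows>= 1.0 2.0
```

```bash

python3 -m handwheel '0 0 0 -5 -0.2 30 0.1;0 0 0 0 0 22 0.1;0 0 0 0 0 12 0.1;0 0 0 0 0 0 0.1;0 0 0 0 0 0 0.1'|sed -n 2,4p
python3 -m handwheel '0 0 0 0 0 0 0.1;0 0 0 0 0 0 0.1'|sed -n 2,4p
```

```text
eef_pos: [531.8, 37.5, 16.9]
tcp_rot: [-3.141, -0.002, -3.116]
contact_force: [0.3, -0.6, -0.0]
eef_pos: [533.2, 38.1, 18.4]
tcp_rot: [3.142, 0.002, -3.116]
contact_force: [1.1, -0.6, -0.0]
```

```bash

python3 -m handwheel '0 0 0 0.5 0.7 7 0.1;0 0 0 0 0 2.5 0.1;0 0 0 0 0 0 0.1;0 0 0 0 0 0 0.1'|sed -n 2,4p
python3 -m handwheel '0 0 0 0 0 0.8 0.1;0 0 0 0 0 0 0.1'|sed -n 2,4p
python3 -m handwheel '0 0 0 0 0 0.6 0.1;0 0 0 0 0 0 0.1'|sed -n 2,4p
```

```text
eef_pos: [531.6, 39.0, 7.8]
tcp_rot: [-3.142, -0.0, -3.115]
contact_force: [0.1, -0.4, -0.4]
eef_pos: [531.8, 39.2, 7.4]
tcp_rot: [3.141, 0.0, -3.115]
contact_force: [-1.1, 1.6, 4.2]
eef_pos: [532.0, 39.3, 7.3]
tcp_rot: [3.141, 0.0, -3.115]
contact_force: [-2.8, 2.0, 10.5]
```

Stamp seated. Release and fetch the ink bottle.

```bash

python3 -m handwheel '0 0 0 0 0 -0.8 0.6;0 0 0 0 0 0 0.6;0 0 0 0 0 0 0.6;0 0 0 0 0 0 0.6'|sed -n 2,5p
python3 -m handwheel '0 0 0 0 0 -15 0.6;0 0 0 0 0 -40 0.6;0 0 0 0 0 -40 0.6;0 0 0 0 0 0 0.6;0 0 0 0 0 0 0.6'|sed -n 2p
python3 - <<'E'
from h import *
plan(491,-158.4,100,np.pi+.142)
E
```

```text
eef_pos: [531.8, 39.0, 7.1]
tcp_rot: [-3.142, -0.0, -3.115]
contact_force: [0.4, -0.5, -0.0]
opening: 0.6
eef_pos: [533.6, 39.1, 104.5]
turn [-0.     0.005 -0.116] shift [  70.1 -189.5    4.5] rows>= 1.0 5.0
```

```bash

python3 -m handwheel '0 0 -0.116 0 0 0 0.8;0 0 0 11.5 -31.5 0 0.8;0 0 0 11.5 -31.5 0 0.8;0 0 0 11.5 -31.5 0 0.8;0 0 0 11.5 -31.5 0 0.8'|sed -n 2p
python3 -m handwheel '0 0 0 11.5 -31.5 0 0.8;0 0 0 11.5 -31.5 0 0.8;0 0 0 0 0 0 0.8;0 0 0 0 0 0 0.8'
python3 - <<'E'
from h import *
plan(491,-158.4,11.5,np.pi+.142)
E
```

```text
eef_pos: [502.5, -93.2, 100.7]
clock: 37.23
eef_pos: [488.9, -159.0, 100.9]
tcp_rot: [3.141, -0.002, -3.003]
contact_force: [0.7, -0.0, -0.4]
opening: 0.797
grasp_force: 0.0
turn [ 0.001 -0.002 -0.003] shift [-2.2  0.3 89.4] rows>= 1.0 3.0
```

```bash

python3 -m handwheel '0 0 0 -1 0 30 0.8;0 0 0 0 0 30 0.8;0 0 0 0 0 20 0.8;0 0 0 0 0 8 0.8;0 0 0 0 0 0 0.8'|sed -n 2p
python3 -m handwheel '0 0 0 0 0 0 0.8;0 0 0 0 0 0 0.8'|sed -n 2p
```

```text
eef_pos: [489.5, -156.2, 11.9]
eef_pos: [492.1, -157.5, 15.1]
```

```bash

python3 -m handwheel '0 0 0 1 -0.7 3 0.8;0 0 0 0 0 0 0.8;0 0 0 0 0 0 0.8'|sed -n 2,4p
python3 -m handwheel '0 0 0 0 0 0 0.45;0 0 0 0 0 0 0.45;0 0 0 0 0 0 0.45;0 0 0 0 0 0 0.45;0 0 0 0 0 0 0.45' 45
```

```text
eef_pos: [490.7, -158.7, 11.8]
tcp_rot: [-3.141, 0.001, -3.0]
contact_force: [0.5, 0.1, 0.6]
clock: 38.48
eef_pos: [490.6, -158.7, 12.0]
tcp_rot: [-3.141, 0.0, -2.999]
contact_force: [-2.3, 1.5, 9.5]
opening: 0.579
grasp_force: 45.4
```

```bash

python3 -m handwheel '0 0 0 0 0 -10 0.45;0 0 0 0 0 -20 0.45;0 0 0 0 0 -30 0.45;0 0 0 0 0 -35 0.45;0 0 0 0 0 0 0.45'
python3 -m handwheel '0 0 0 0 0 0 0.45'|sed -n 2p
python3 - <<'E'
from h import *
plan(525.2,117.7,105)
E
```

```text
clock: 38.9
eef_pos: [493.8, -159.7, 112.2]
tcp_rot: [-3.138, 0.008, -2.999]
contact_force: [2.9, -0.9, -2.0]
opening: 0.574
grasp_force: 47.9
eef_pos: [491.8, -159.1, 108.5]
turn [0. 0. 0.] shift [-72.2 269.3   3.3] rows>= 0.0 7.0
```

```bash

python3 -m handwheel '0 0 0 -5 17 0 0.45;0 0 0 -9 33.5 0 0.45;0 0 0 -9 33.5 0 0.45;0 0 0 -9 33.5 0 0.45;0 0 0 -9 33.5 0 0.45'|sed -n 2p
python3 -m handwheel '0 0 0 -9 33.5 0 0.45;0 0 0 -9 33.5 0 0.45;0 0 0 -9 33.5 0 0.45;0 0 0 -5 17 0 0.45;0 0 0 0 0 0 0.45'|sed -n 2p
python3 -m handwheel '0 0 0 0 0 0 0.45;0 0 0 0 0 0 0.45'
python3 - <<'E'
from h import *
plan(525.2,117.7,18,np.pi+.143)
E
```

```text
eef_pos: [508.4, -1.9, 105.1]
eef_pos: [524.2, 120.8, 105.1]
clock: 39.98
eef_pos: [523.5, 116.9, 105.3]
tcp_rot: [-3.141, -0.002, -2.999]
contact_force: [-0.0, 0.4, -1.2]
opening: 0.577
grasp_force: 47.8
turn [-0.    -0.002 -0.   ] shift [-1.8  0.6 87.3] rows>= 1.0 3.0
```

```bash

python3 -m handwheel '0 0 0 -1 0 30 0.45;0 0 0 0 0 30 0.45;0 0 0 0 0 18 0.45;0 0 0 0 0 7 0.45;0 0 0 0 0 0 0.45'|sed -n 2p
python3 -m handwheel '0 0 0 0 0 0 0.45;0 0 0 0 0 0 0.45'|sed -n 2,4p
```

```text
eef_pos: [523.9, 116.3, 19.5]
eef_pos: [526.5, 117.4, 22.3]
tcp_rot: [3.142, 0.002, -3.0]
contact_force: [-0.2, -0.4, -1.8]
```

```bash

python3 -m handwheel '0 0 0 1.1 0.5 5.5 0.45;0 0 0 0 0 2 0.45;0 0 0 0 0 0 0.45;0 0 0 0 0 0 0.45'|sed -n 2,4p
python3 -m handwheel '0 0 0 0 0 0.8 0.45;0 0 0 0 0 0 0.45'|sed -n 2,4p
python3 -m handwheel '0 0 0 0 0 0.5 0.45;0 0 0 0 0 0 0.45'|sed -n 2,4p
```

```text
eef_pos: [524.4, 118.1, 13.9]
tcp_rot: [-3.142, 0.0, -2.999]
contact_force: [0.2, -0.8, -1.8]
eef_pos: [524.6, 118.2, 13.1]
tcp_rot: [3.142, 0.0, -2.999]
contact_force: [0.5, 1.5, -1.7]
eef_pos: [524.6, 118.2, 13.1]
tcp_rot: [3.142, 0.0, -2.999]
contact_force: [-1.7, 0.4, 5.3]
```

Seated. Release and fetch the clip box.

```bash

python3 -m handwheel '0 0 0 0 0 -0.4 0.78;0 0 0 0 0 0 0.78;0 0 0 0 0 0 0.78;0 0 0 0 0 0 0.78'|sed -n 2,5p
python3 -m handwheel '0 0 0 0 0 -15 0.78;0 0 0 0 0 -40 0.78;0 0 0 0 0 -35 0.78;0 0 0 0 0 0 0.78;0 0 0 0 0 0 0.78'|sed -n 2p
python3 - <<'E'
from h import *
plan(410.9,-154.7,100,np.pi+.127)
E
```

```text
eef_pos: [524.5, 118.1, 12.8]
tcp_rot: [-3.142, 0.0, -2.999]
contact_force: [-0.2, 0.1, 0.4]
opening: 0.778
eef_pos: [526.0, 118.4, 104.9]
turn [0.    0.004 0.015] shift [ 148.8 -256.3    4.9] rows>= 1.0 8.0
```

```bash

python3 -m handwheel '0 0 0.015 9 -15 0 0.73;0 0 0 17.5 -30 0 0.73;0 0 0 17.5 -30 0 0.73;0 0 0 17.5 -30 0 0.73;0 0 0 17.5 -30 0 0.73'|sed -n 2p
python3 -m handwheel '0 0 0 17.5 -30 0 0.73;0 0 0 17.5 -30 0 0.73;0 0 0 17.5 -30 0 0.73;0 0 0 17.5 -31 0 0.73;0 0 0 0 0 0 0.73'|sed -n 2p
python3 -m handwheel '0 0 0 0 0 0 0.73;0 0 0 0 0 0 0.73'
python3 - <<'E'
from h import *
plan(410.9,-154.7,4.3,np.pi+.127)
E
```

```text
eef_pos: [461.5, -27.0, 101.6]
eef_pos: [406.3, -158.6, 101.7]
clock: 42.98
eef_pos: [408.8, -154.6, 102.1]
tcp_rot: [3.141, -0.001, -3.016]
contact_force: [1.2, -0.3, 0.3]
opening: 0.729
grasp_force: 0.0
turn [ 0.001 -0.001 -0.001] shift [-2.1 -0.4 97.8] rows>= 1.0 3.0
```

```bash

python3 -m handwheel '0 0 0 -1.5 0 30 0.73;0 0 0 0 0 30 0.73;0 0 0 0 0 22 0.73;0 0 0 0 0 12 0.73;0 0 0 0 0 0 0.73'|sed -n 2p
python3 -m handwheel '0 0 0 0 0 0 0.73;0 0 0 0 0 0 0.73'|sed -n 2,4p
```

```text
eef_pos: [409.3, -152.6, 6.2]
eef_pos: [411.5, -154.1, 9.3]
tcp_rot: [-3.141, 0.0, -3.013]
contact_force: [-0.3, -0.4, -0.2]
```

```bash

python3 -m handwheel '0 0 0 0.5 -0.5 3.5 0.73;0 0 0 0 0 1 0.73;0 0 0 0 0 0 0.73;0 0 0 0 0 0 0.73'|sed -n 2,4p
python3 -m handwheel '0 0 0 0 0 0 0.42;0 0 0 0 0 0 0.42;0 0 0 0 0 0 0.42;0 0 0 0 0 0 0.42;0 0 0 0 0 0 0.42' 40
python3 -m handwheel '0 0 0 0 0 -10 0.42;0 0 0 0 0 -20 0.42;0 0 0 0 0 -30 0.42;0 0 0 0 0 -35 0.42;0 0 0 0 0 0 0.42'
python3 -m handwheel '0 0 0 0 0 0 0.42'|sed -n 2,6p
python3 - <<'E'
from h import *
plan(516.1,196.4,98)
E
```

```text
eef_pos: [410.6, -155.4, 4.7]
tcp_rot: [-3.141, 0.001, -3.015]
contact_force: [-0.8, 0.2, 0.3]
clock: 44.32
eef_pos: [410.5, -155.4, 4.9]
tcp_rot: [-3.141, 0.0, -3.015]
contact_force: [-2.1, 0.4, 9.1]
opening: 0.543
grasp_force: 39.5
clock: 44.73
eef_pos: [413.5, -156.5, 104.8]
tcp_rot: [-3.138, 0.007, -3.015]
contact_force: [0.8, -0.4, -0.0]
opening: 0.543
grasp_force: 41.6
eef_pos: [411.9, -155.9, 101.5]
tcp_rot: [-3.139, 0.004, -3.015]
contact_force: [-0.1, 0.0, -1.4]
opening: 0.542
grasp_force: 41.6
turn [0. 0. 0.] shift [-148.   336.2    3.4] rows>= 0.0 9.0
```

```bash

python3 -m handwheel '0 0 0 -8 18 0 0.42;0 0 0 -14.8 33.3 0 0.42;0 0 0 -14.8 33.3 0 0.42;0 0 0 -14.8 33.3 0 0.42;0 0 0 -14.8 33.3 0 0.42'|sed -n 2p
python3 -m handwheel '0 0 0 -14.8 33.3 0 0.42;0 0 0 -14.8 33.3 0 0.42;0 0 0 -14.8 33.3 0 0.42;0 0 0 -14.8 33.3 0 0.42;0 0 0 -14.8 33.3 0 0.42'|sed -n 2p
python3 -m handwheel '0 0 0 -8 18 0 0.42;0 0 0 0 0 0 0.42;0 0 0 0 0 0 0.42;0 0 0 0 0 0 0.42'
python3 - <<'E'
from h import *
plan(516.1,196.4,10,np.pi+.127)
E
```

```text
eef_pos: [457.1, 4.8, 98.4]
eef_pos: [509.3, 179.4, 98.0]
clock: 45.98
eef_pos: [514.5, 195.8, 98.2]
tcp_rot: [-3.141, -0.003, -3.014]
contact_force: [0.8, 0.2, -0.7]
opening: 0.547
grasp_force: 41.6
turn [-0.001 -0.003  0.001] shift [-1.7  0.4 88.2] rows>= 1.0 3.0
```

```bash

python3 -m handwheel '0 0 0 -1 0 30 0.42;0 0 0 0 0 30 0.42;0 0 0 0 0 18 0.42;0 0 0 0 0 7 0.42;0 0 0 0 0 0 0.42'|sed -n 2p
python3 -m handwheel '0 0 0 0 0 0 0.42;0 0 0 0 0 0 0.42'|sed -n 2,4p
```

```text
eef_pos: [515.1, 195.1, 12.6]
eef_pos: [517.6, 196.6, 15.5]
tcp_rot: [3.141, 0.002, -3.015]
contact_force: [0.1, 0.0, -1.5]
```

```bash

python3 -m handwheel '0 0 0 1 0.2 6 0.42;0 0 0 0 0 2.5 0.42;0 0 0 0 0 0 0.42;0 0 0 0 0 0 0.42'|sed -n 2,4p
python3 -m handwheel '0 0 0 0 0 0.8 0.42;0 0 0 0 0 0 0.42'|sed -n 2,4p
python3 -m handwheel '0 0 0 0 0 0.5 0.42;0 0 0 0 0 0 0.42'|sed -n 2,4p
```

```text
eef_pos: [515.9, 196.9, 6.0]
tcp_rot: [3.142, 0.0, -3.014]
contact_force: [1.6, -0.5, 0.1]
eef_pos: [515.9, 197.0, 6.0]
tcp_rot: [3.142, 0.0, -3.014]
contact_force: [-2.9, -0.2, 10.4]
eef_pos: [515.9, 197.0, 5.9]
tcp_rot: [3.142, 0.0, -3.014]
contact_force: [-5.7, -2.0, 17.6]
```

```bash

python3 -m handwheel '0 0 0 0 0 -0.8 0.73;0 0 0 0 0 0 0.73;0 0 0 0 0 0 0.73;0 0 0 0 0 0 0.73'|sed -n 2,5p
python3 -m handwheel '0 0 0 0 0 -15 0.73;0 0 0 0 0 -40 0.73;0 0 0 0 0 -40 0.73;0 0 0 0 0 -40 0.73;0 0 0 0 0 -40 0.73'|sed -n 2p
python3 - <<'E'
from h import *
plan(215,570,215)
E
```

```text
eef_pos: [515.7, 196.9, 5.2]
tcp_rot: [-3.142, -0.0, -3.014]
contact_force: [-0.3, 0.4, -0.6]
opening: 0.724
eef_pos: [515.2, 196.7, 181.9]
turn [0. 0. 0.] shift [250.5 408.4 -33. ] rows>= 0.0 12.0
```

```bash

python3 -m handwheel '0 0 0 19 31 -6 0.73;0 0 0 19 31 -6 0.73;0 0 0 19 31 -6 0.73;0 0 0 19 31 -6 0.73;0 0 0 19 31 -6 0.73'|sed -n 2p
python3 -m handwheel '0 0 0 19 31 0 0.73;0 0 0 19 31 0 0.73;0 0 0 19 31 0 0.73;0 0 0 19 31 0 0.73;0 0 0 19 31 0 0.73'|sed -n 2p
python3 -m handwheel '0 0 0 19 31 0 0.73;0 0 0 19 31 0 0.73;0 0 0 19 31 0 0.73;0 0 0 0 0 0 0.73;0 0 0 0 0 0 0.73'|sed -n 2p
python3 - <<'E'
from h import *
a=cv2.imread("pics/top0.png"); b=cams.grab_frame("top")[:,:,::-1].copy(); cv2.imwrite("pics/top9.png",b); p=cams.camera_params("top")
def reg(im):
    hsv=cv2.cvtColor(im,cv2.COLOR_BGR2HSV)
    def M(lo,hi,t,op=0,neg=False):
        m=cv2.inRange(hsv,lo,hi); m=255-m if neg else m
        o=np.zeros_like(m); o[t[1]:t[3],t[0]:t[2]]=m[t[1]:t[3],t[0]:t[2]]
        return (cv2.morphologyEx(o,cv2.MORPH_OPEN,np.ones((op,op))) if op else o)>0
    for n,m,z in(("tray",M((12,50,120),(30,255,255),(205,138,330,225)),8),("clip",M((90,40,60),(115,255,255),(215,170,250,215)),27),("ink",M((108,90,20),(135,255,255),(250,170,288,207)),41),("cap",M((0,0,0),(180,110,75),(250,170,288,207),3),61),("stamp",M((4,110,40),(16,255,255),(293,172,312,202)),23),("knob",M((0,0,0),(180,255,75),(293,172,312,202),3),62),("nb",M((100,100,60),(125,255,255),(135,140,200,230)),11),("stapler?",M((100,80,40),(125,255,255),(153,160,192,215),3,True),40)):
        try: print(n,*rect(p,m,z))
        except Exception as e: print(n,"none")
reg(a);print("now");reg(b)
E
```

```text
eef_pos: [400.6, 339.5, 210.6]
eef_pos: [286.5, 481.4, 210.2]
eef_pos: [218.2, 566.2, 209.7]
tray [547.  119.4] [251.1 161. ] 95.23
clip [515.5 195.5] [63.9 45.6] 7.02
ink [523.2 116.2] [48.6 48.1] 7.64
cap [524.4 117. ] [33.6 31. ] 179.86
stamp [531.  40.] [49.4 30.2] 179.17
knob [531.9  40.7] [22.6 20. ] 179.36
nb [534.  347.4] [148.4 105.4] 3.67
stapler? none
now
tray [547.  119.4] [251.1 160.9] 95.23
clip [516.  195.9] [63.9 44.4] 7.1
ink [523.1 118. ] [48.9 48. ] 7.64
cap [524.4 119.2] [35.3 33.6] 89.86
stamp [530.9  42.3] [49.5 30.2] 179.19
knob [531.9  40.7] [23.9 20.4] 134.89
nb [534.  347.8] [148.3 105. ] 3.47
stapler? [527.9 344.3] [125.4  38.4] 3.15
```

All three are back within about 2 mm of where they started and upright, and the stapler lies along the notebook (3.2° against 3.5°). Handing in.

```bash
python3 -c "
from rig import r
print(r.sign_off())"
```

```text
the job is handed in; nothing more can be done
None
```

I moved the three things to the cork mat, laid the stapler along the middle of the notebook (about 2 mm off centre), put the three back upright within about 2 mm of where they stood, and handed the job in at about 48 s.

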